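# Weigh the saw-guard counterweight on the spring scale

## Task

Weigh the green counterweight: hang it by its eye on the hook of the spring scale, gently - let it down slowly until the scale carries all of its weight before you let go, so that it neither drops, springs up nor overloads the 1 kg scale. Leave it to settle, hanging free, then slide the red marker down the scale plate to the blue pointer to record the weight. Handle the scale softly, leave the counterweight hanging and the other things on the bench where they are.

Things in the scene. Friction and masses are not known exactly. Their poses are not given: they have to be found in the camera images.
- weight_centre (a point): Middle of the green cast block of the loose counterweight, which stands upright on the bench. Block 34 mm (its x) by 40 mm (its y), 58 mm tall, this point 30 mm above its foot; z up. A steel lifting eye stands on top (see eye_top); same from both x sides. Centre of mass about 10 mm above this point. Mass unknown, 0.3 to 0.9 kg (cored casting).
- eye_top (a point): Highest point inside the lifting eye's hole, 105.5 mm above weight_centre; it comes to lie on hook_seat when hung. The ring lies in the counterweight's y-z plane (hole along x): hole 33 mm, bar 9 mm thick, top of all 145 mm above the foot. Between block and ring an 18 mm thick neck with a collar 30 mm wide.
- stand: Fixed spring scale on a stand. Origin on the bench, straight below the barrel; x runs from the hook's open side to its back, z up. Base plate 12 mm thick, x -95 to 95, y -75 to 145 mm. Post 20 mm thick at x 30, y 100; arm at height 397. Barrel 35 mm thick, height 264 to 409; white scale plate on its -y side, 3 mm thick, y -14 to -40, height 264 to 364 mm.
- hook_seat (a point): Bottom of the hook's saddle (upper side of the 6 mm wire), below the barrel, 225 mm above the bench unloaded; sinks with the load. The hook lies in the stand's x-z plane: inner gap 20 mm, centred on the seat; back shank on the +x side, bending forward to the axis from 40 mm above the seat; wire's underside 6 mm below the seat.
- plunger (a joint): Sinking of the hook and blue pointer, in m: 0 unloaded, 0.0686 at 1 kg; linear spring, 140 N/m, lightly damped (swings up and down for one to three seconds when disturbed), end of scale 0.07, stop at 0.076.
- pointer (a point): Outer end of the blue pointer (seen on both faces of the scale plate), 34 mm to the stand's -y side of the barrel's axis; 335 mm above the bench unloaded, sinks with the hook.
- marker (a joint): Sinking of the red marker along the plate, in m, 0 at the zero mark (same height as the pointer unloaded), up to 0.074. It starts near the top, stays where it is left and slides with about 2.5 N.
- marker_line (a point): Index line of the red marker, beside the pointer's end at the same 34 mm from the axis; it must end level with pointer.
- marker_tab (a point): Middle of the upper face of the marker's red tab, 4 mm above marker_line's height, 65 mm to the stand's -y side of the barrel's axis. Tab 14 mm (x) by 34 mm (y, 45 to 79 mm out) by 8 mm thick; free above and below: it can be pushed by the fingertips or pinched.
- screw_jar: Bystander: amber screw jar with red cap, 60 mm wide, 85 mm tall, origin under its centre; stands left or right of the scale, where the counterweight is not.
- glue: Bystander: white glue bottle, 56 mm wide, 170 mm tall, origin under its centre.
- folding_rule: Bystander: folded rule, 235 by 17 by 16 mm along its x, origin under its centre.
- brass_fitting: Bystander: brass fitting, 36 mm wide, 42 mm tall.
- screwdriver: Bystander: red-handled screwdriver, 210 mm long, along its x.
- offcut: Bystander: wooden offcut 140 by 70 by 22 mm.
- knob_casting: Bystander: dark machine knob, 60 mm wide, 46 mm tall.
- hook_tip (a point): Top of the hook's free tip, 15 mm to the stand's -x side of the seat and 16 mm above it. The mouth opens to -x and up: the eye goes in along the stand's +x with eye_top about 21 mm above the seat, then down onto it. The eye need not be square to the hook: 0.35 rad of yaw still goes on easily.
Not all that is in view belongs to the job. Of the things that look like the part that bears weight_centre, the larger one is meant.

How it is judged:
By the outcome, as a careful person would: the job done as asked, in the order asked, and still so for the second after the job is handed in, with the robot touching nothing.
It also fails if it takes over 72 s, if anything falls off the work surface, if the arm or the gripper's body presses on something with over 40 N, if the wrist force passes 120 N, or if a joint passes its speed limit or range.

## Robot

A 6-joint arm with a two-finger parallel gripper is mounted at the origin on the work surface. World frame = base frame: x ahead of the robot, y to its left, z up, the work surface at z = 0. Lengths are in m, angles in degrees, forces in N, time in s.
With the tool pointing down it reaches from about 0.375 to 0.9 m from the base axis. Payload 3.1 kg.
Tool frame: the origin (TCP) lies at the very end of the fingers, on their centre line; the grasp point (between the pads) lies 19 mm behind it; z points along the fingers, y is the line along which they close (so a half turn about z gives the same grasp; the last joint's range is limited). The gripper opens to 87 mm and grips with 3 to 60 N. Pads are 19 mm wide; open, the fingers measure 117 mm over their backs; the gripper's body (75 mm by 190 mm) begins 51 mm behind the grasp point.
Start: joints at [-82.821, 30.224, 82.088, -0, 67.689, -10.227], TCP at [0.187, -0.596, 0.223] pointing down, gripper open.
Joint ranges: [-176.69, 176.69], [-43.24, 126.21], [12.49, 139.97], [-82, 262], [0, 151.66], [-163.58, 163.58]. Speed limits (degrees/s): [159.86, 159.86, 180, 180, 180, 180].

## Interface

Orientations are given as a 3x3 rotation matrix whose columns are the frame's x, y, z axes.
In Python, from rig import bot, imaging gives the robot as it stands.
- The arm moves only by the tool drive_tool, never from a script. Its argument "deltas" is text: rows parted by semicolons, each of 5 numbers parted by spaces: the finger opening in mm, from 0 to 87, then the shift along the world's x, y, z in mm, then the turn about the world's z in rad. In form: jaw dx dy dz twist; .... A call has 1 to 12 rows; each row is the pose to reach, as a shift and turn from the pose commanded when the call began; what a row does not reach only later rows make up. A row lasts 1/10 s, in which the tool goes at most 50 mm and 8.59 degrees, less where a joint would pass 70% of its speed; a pose out of reach is approached as far as the arm can. A call with a gripper value outside its range is refused whole. The fingers move at their own pace and stop on an object; the grip force is fixed at half the most. Time passes only in rows, so rows that repeat a pose let the fingers close. It gives the time, the measured TCP pose, the force, the opening and the grip force at its end, in the units of the state.
- bot.read_state(): the state, without advancing time (a new reading comes with each control period).
- imaging.capture(name): name is "scene" or "top" or "wrist"; returns the picture (384x512x3 uint8, red, green, blue); there is no depth.
- imaging.camera_model(name): a dict with "fx", "fy", "cx", "cy" (pixels), "dist" ([k1, k2, p1, p2, k3] as OpenCV has them; the pictures are not rectified), "T" (4x4, takes a point from camera to world coordinates). Camera axes: x right, y down, z forward; pixel columns grow to the right and rows downward; lengths in m; the calibration is good to about 2 mm. A picture is of the moment at which its call begins: read the wrist's pose just before it. camera_model takes no time and is no camera call; for the wrist camera it gives the pose at the moment of the call.
- bot.hand_in(): hands the job in; it is judged then, once.
The state is a dict: "time_s": time; "joint_positions": joint angles; "qvel": joint speeds; "tau": joint torques, N m; "position": TCP position; "tcp_rot": TCP orientation; "force": force on the tool from outside, world axes, zero at the start; "moment": the same for the moment, N m; "opening": opening from 0.0 (shut) to 1.0 (fully open); "grasp_force": force on a finger pad.
Only numpy, scipy, OpenCV 4.12 (cv2) and the standard library are available. Lean on these libraries where they do the work, as an engineer would, in place of code of your own. Each camera call takes 0.05 s, during which the arm holds its last target. There are 200 camera calls.

## Working session

There is one attempt and no reset: what is moved stays moved. The work goes in short steps, Python scripts to look and compute and a tool call to move; the robot and the scene stay as the last step left them, time stands still between calls to the robot, and variables do not carry over. Pictures are saved under pics/ and viewed, at most 10 in all, crops included, and the job is handed in when it is done.

Besides the shell and the picture viewer there is one more tool, called after ">>>" as a command line: name --argument value ..., lists and objects as JSON in quotes. drive_tool: Moves the arm, as the interface text tells. Its arguments: {"type":"object","properties":{"deltas":{"type":"string"}},"required":["deltas"]}

```bash
mkdir -p pics; ls; python3 - <<'E'
from rig import bot, imaging
import cv2, numpy as np
a=imaging.capture("scene");b=imaging.capture("top")
cv2.imwrite("pics/scene.png",a[:,:,::-1]);cv2.imwrite("pics/top.png",b[:,:,::-1])
for n in("scene","top","wrist"):
    m=imaging.camera_model(n);print(n,m["fx"],m["fy"],m["cx"],m["cy"],m["dist"]);print(np.round(m["T"],3))
s=bot.read_state();print(s["time_s"],s["position"],np.round(s["tcp_rot"],3),s["force"])
E
```

```text
pics
scene 433.53476963934287 433.53476963934287 247.83568131789016 192.3237940381383 [-0.01180028  0.          0.          0.          0.        ]
[[ 0.362  0.638 -0.68   1.478]
 [ 0.932 -0.24   0.272 -0.416]
 [ 0.01  -0.732 -0.681  1.086]
 [ 0.     0.     0.     1.   ]]
top 367.63321994486284 367.63321994486284 259.2294148835874 198.6545874566334 [-0.01656517  0.          0.          0.          0.        ]
[[ 1.900e-02 -9.870e-01  1.620e-01  3.720e-01]
 [-1.000e+00 -1.800e-02  2.000e-03 -4.800e-02]
 [ 1.000e-03 -1.620e-01 -9.870e-01  1.517e+00]
 [ 0.000e+00  0.000e+00  0.000e+00  1.000e+00]]
wrist 330.21203057851505 330.21203057851505 259.84621302870414 194.36299359326642 [-0.02358067  0.          0.          0.          0.        ]
[[ 0.299 -0.915 -0.269  0.26 ]
 [-0.954 -0.288 -0.082 -0.572]
 [-0.003  0.281 -0.96   0.383]
 [ 0.     0.     0.     1.   ]]
0.1 [ 0.1868967  -0.59572077  0.22168054] [[ 0.954  0.299 -0.   ]
 [ 0.299 -0.954  0.002]
 [ 0.    -0.002 -1.   ]] [0.79510633 0.96870448 0.27871474]
```

View pics/scene.png

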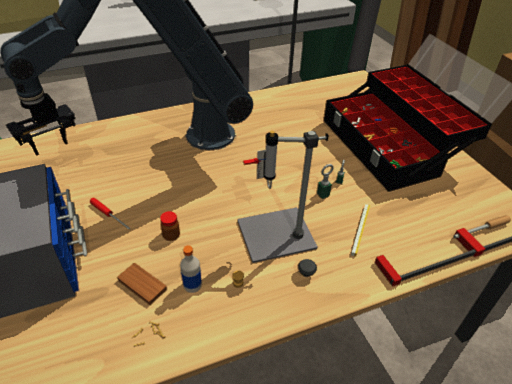

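View pics/top.png

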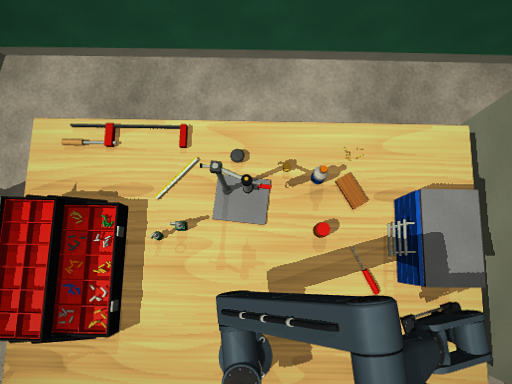

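The pictures show two green parts with eyes. The larger is at scene (324,185) / top (180,226), and the smaller is at scene (340,175) / top (157,235). The larger is the one meant. The stand is at top (240,200), with the red tab at top (265,185), and its hook opens toward the robot. I'll measure these and confirm with an enlarged crop.

```bash
cat > h.py <<'E'
import cv2, numpy as np
from rig import bot, imaging
def ray(n,uv,m=None):
    m=m or imaging.camera_model(n); K=np.array([[m["fx"],0,m["cx"]],[0,m["fy"],m["cy"]],[0,0,1]])
    p=cv2.undistortPoints(np.array([[uv]],float),K,np.array(m["dist"]))[0,0]
    T=np.array(m["T"]); d=T[:3,:3]@[p[0],p[1],1]; return T[:3,3],d/np.linalg.norm(d)
def onz(n,uv,z,m=None):
    o,d=ray(n,uv,m); return o+d*(z-o[2])/d[2]
def tri(n1,u1,n2,u2,m1=None,m2=None):
    o1,d1=ray(n1,u1,m1);o2,d2=ray(n2,u2,m2)
    s=np.linalg.lstsq(np.c_[d1,-d2],o2-o1,rcond=None)[0]
    a,b=o1+d1*s[0],o2+d2*s[1]; return (a+b)/2,np.linalg.norm(a-b)
def proj(n,P,m=None):
    m=m or imaging.camera_model(n); T=np.linalg.inv(m["T"]); K=np.array([[m["fx"],0,m["cx"]],[0,m["fy"],m["cy"]],[0,0,1]])
    return cv2.projectPoints(np.atleast_2d(P).astype(float),cv2.Rodrigues(T[:3,:3])[0],T[:3,3],K,np.array(m["dist"]))[0][:,0]
E
python3 - <<'E'
from h import *
a=cv2.imread("pics/scene.png");b=cv2.imread("pics/top.png")
A=cv2.resize(a[120:270,230:380],(560,560),interpolation=cv2.INTER_CUBIC)
B=cv2.resize(b[140:250,145:285],None,fx=4,fy=4,interpolation=cv2.INTER_CUBIC)
cv2.imwrite("pics/c1.png",A);cv2.imwrite("pics/c2.png",B)
for n,im in(("scene",a),("top",b)):
    hsv=cv2.cvtColor(im,cv2.COLOR_BGR2HSV)
    m=cv2.inRange(hsv,(65,60,15),(100,255,200)); 
    if n=="top": m[:110]=0
    k,l,st,c=cv2.connectedComponentsWithStats(m)
    for i in range(1,k):
        if st[i,4]>12: print(n,st[i],c[i].round(1),onz(n,c[i],.035).round(3))
print("plate corners top", [onz("top",p,.012).round(3).tolist() for p in((270,180),(266,223),(213,218))])
print([onz("scene",p,.012).round(3).tolist() for p in((239,219),(249,258),(315,243))])
E
```

```text
scene [155   0   6   5  13] [157.1   2.5] [-1.529  0.111  0.035]
scene [ 300    0   62   80 2176] [328.1  49.6] [-0.497  0.841  0.035]
scene [174  14   7   6  14] [177.4  17.3] [-1.23   0.174  0.035]
scene [183  44   8   5  13] [186.9  45.8] [-0.809  0.12   0.035]
scene [197  61   8   8  16] [200.7  65.3] [-0.558  0.125  0.035]
scene [211  83   6   8  15] [213.3  86. ] [-0.332  0.121  0.035]
scene [390 161  11   7  22] [395.4 163.8] [0.479 0.595 0.035]
scene [336 175   7   8  35] [339.4 178.5] [0.479 0.348 0.035]
scene [318 182  13  16 129] [323.4 189.9] [0.513 0.263 0.035]
top [103 217  10  10  34] [106.3 222.8] [0.505 0.572 0.035]
top [175 221  12  10  48] [182.2 227. ] [0.494 0.264 0.035]
top [156 232   7   8  26] [159.3 236.1] [0.456 0.354 0.035]
top [  217   292   275    92 10638] [349.4 335.1] [ 0.089 -0.403  0.035]
top [375 323   5   7  18] [376.8 327.1] [ 0.12  -0.51   0.035]
top [377 357  10  27 113] [381.8 369.8] [-0.037 -0.525  0.035]
plate corners top [[0.7, -0.089, 0.012], [0.519, -0.075, 0.012], [0.535, 0.143, 0.012]]
[[0.52, -0.064, 0.012], [0.689, -0.093, 0.012], [0.707, 0.129, 0.012]]
```

View pics/c1.png

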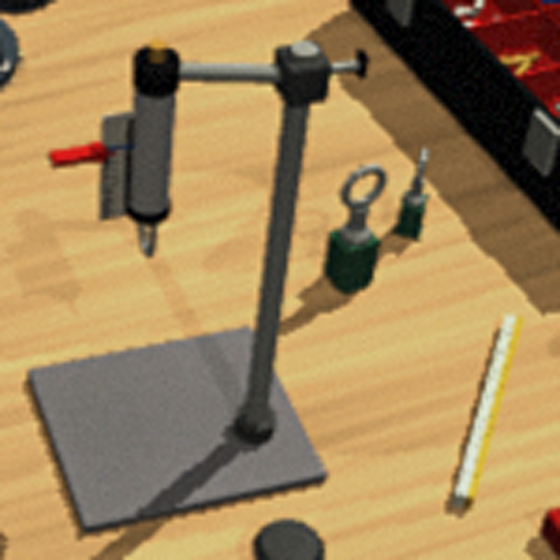

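View pics/c2.png

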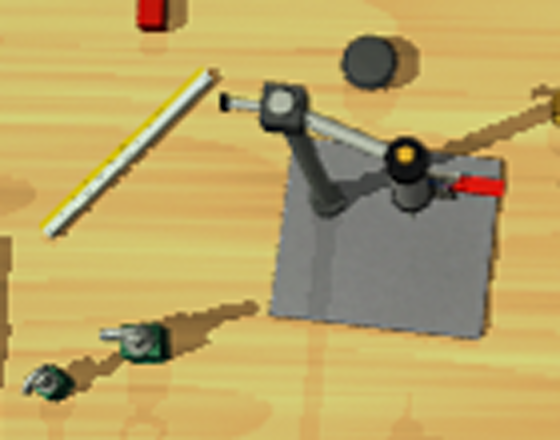

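The crops confirm it: the larger green block with the big ring (scene crop (352,255), top crop (145,345)) is the counterweight, at about (0.50, 0.26). The smaller one is a decoy. The stand axis is at about (0.62, 0.00) with yaw of about -4°. A vertical tool would run the gripper body into the barrel, so I'll check in free air what the arm does at its reach limit.

>>> drive_tool --deltas "87 0 0 50 0;87 0 0 100 0;87 0 0 150 0;87 0 0 200 0;87 0 0 250 0;87 0 0 300 0;87 0 0 350 0;87 0 0 400 0;87 0 0 450 0;87 0 0 500 0;87 0 0 550 0;87 0 0 600 0"

```text
time_s: 1.3
position: [0.1756, -0.5603, 0.748]
tcp_rot: [[0.954, 0.299, 0.007], [0.299, -0.954, -0.019], [0.0, 0.02, -1.0]]
force: [-0.8, 1.6, 0.9]
opening: 1.001
grasp_force: 0.0
```

```bash
python3 - <<'E'
from h import *
s=bot.read_state();print(s["time_s"],s["position"],np.round(s["tcp_rot"],3),np.round(s["joint_positions"],1))
E
```

```text
1.3 [ 0.17561235 -0.5603233   0.74803667] [[ 0.954  0.299  0.007]
 [ 0.299 -0.954 -0.019]
 [ 0.     0.02  -1.   ]] [-83.6  24.4  12.6   0.4 141.8 -10.7]
```

>>> drive_tool --deltas "87 0 0 50 0;87 0 0 100 0;87 0 0 150 0;87 0 0 200 0;87 0 0 250 0;87 0 0 300 0"

```text
time_s: 1.9
position: [0.1517, -0.4842, 0.8062]
tcp_rot: [[0.954, 0.299, 0.013], [0.299, -0.953, -0.041], [0.0, 0.043, -0.999]]
force: [-0.1, 0.1, 0.2]
opening: 0.997
grasp_force: 0.0
```

```bash
python3 - <<'E'
from h import *
s=bot.read_state();print(np.round(s["joint_positions"],1))
E
```

```text
[-85.6  18.2  12.5   1.  146.9 -12.1]
```

>>> drive_tool --deltas "87 0 0 -50 0;87 0 0 -100 0;87 0 0 -100 0"

```text
time_s: 2.2
position: [0.1516, -0.4809, 0.6936]
tcp_rot: [[0.954, 0.299, 0.011], [0.299, -0.954, -0.013], [0.006, 0.016, -1.0]]
force: [0.0, -2.0, -1.2]
opening: 1.001
grasp_force: 0.0
```

```bash
python3 - <<'E'
from h import *
s=bot.read_state();print(np.round(s["joint_positions"],2))
E
```

```text
[-85.57  10.39  42.34   0.69 126.46 -12.56]
```

>>> drive_tool --deltas "87 0 0 0 0;87 0 0 0 0;87 0 0 0 0"

```text
time_s: 2.5
position: [0.152, -0.4853, 0.7093]
tcp_rot: [[0.954, 0.299, 0.014], [0.299, -0.953, -0.049], [-0.002, 0.051, -0.999]]
force: [-0.2, -0.0, 1.6]
opening: 1.001
grasp_force: 0.0
```

```bash
python3 - <<'E'
from h import *
s=bot.read_state();print(np.round(s["joint_positions"],2),np.round(s["tcp_rot"],4))
E
```

```text
[-85.57  10.36  40.04   0.7  126.73 -12.54] [[ 0.9542  0.2988  0.0137]
 [ 0.2991 -0.953  -0.0491]
 [-0.0016  0.0509 -0.9987]]
```

Useful: where the reach limit makes the tool tilt, the tilt carries over into later moves. I'll push outward in free air to lean the tool toward horizontal.

>>> drive_tool --deltas "87 7 -49 0 0;87 14 -98 0 0;87 21 -147 0 0;87 28 -196 0 0;87 35 -245 0 0;87 42 -294 0 0;87 49 -343 0 0;87 56 -392 0 0;87 63 -441 0 0;87 70 -490 0 0;87 77 -539 0 0;87 84 -588 0 0"

```text
time_s: 3.7
position: [0.1777, -0.7644, 0.5739]
tcp_rot: [[0.954, 0.298, 0.02], [0.299, -0.951, -0.073], [-0.003, 0.076, -0.997]]
force: [-0.3, 0.0, 0.7]
opening: 1.003
grasp_force: 0.0
```

```bash
python3 - <<'E'
from h import *
s=bot.read_state();print(np.round(s["joint_positions"],2),np.round(s["tcp_rot"],4),s["position"])
E
```

```text
[-85.36  39.55  12.49   0.98 123.67 -12.19] [[ 0.9543  0.2983  0.0203]
 [ 0.299  -0.9514 -0.0733]
 [-0.0026  0.076  -0.9971]] [ 0.17772576 -0.76442014  0.57393632]
```

>>> drive_tool --deltas "87 7 -44 20 0;87 14 -88 40 0;87 21 -132 60 0;87 28 -176 80 0;87 35 -220 100 0;87 42 -264 120 0;87 49 -308 140 0;87 56 -352 160 0;87 63 -396 180 0;87 70 -440 200 0;87 77 -484 220 0;87 84 -528 240 0"

```text
time_s: 4.9
position: [0.1721, -0.8141, 0.5256]
tcp_rot: [[0.954, 0.298, 0.028], [0.299, -0.948, -0.107], [-0.006, 0.111, -0.994]]
force: [-0.5, 0.4, -0.4]
opening: 1.001
grasp_force: 0.0
```

```bash
python3 - <<'E'
from h import *
s=bot.read_state();print(np.round(s["joint_positions"],2),np.round(s["tcp_rot"],4),s["position"])
E
```

```text
[-86.16  43.22  12.49   1.32 118.03 -12.88] [[ 0.9543  0.2975  0.0275]
 [ 0.2987 -0.9483 -0.1074]
 [-0.0058  0.1107 -0.9938]] [ 0.17209543 -0.81414828  0.52555842]
```

```bash
cat > kin.py <<'E'
import numpy as np
from scipy.optimize import least_squares, lsq_linear
from scipy.spatial.transform import Rotation as Ro
def fk(q,p):
    q=np.radians(q); a1,d1,L2,a3,L3,tl=p
    z=lambda a:Ro.from_euler('z',a).as_matrix(); y=lambda a:Ro.from_euler('y',a).as_matrix()
    R1=z(q[0]);R2=R1@y(q[1]);R3=R2@y(q[2]);R4=R3@z(q[3])@y(q[4]);R=R4@z(q[5])
    P=R1@[a1,0,d1]+R2@[0,0,L2]+R3@[a3,0,L3]+R@[0,0,tl]
    return P,R
D=[([-82.821,30.224,82.088,0,67.689,-10.227],[.187,-.596,.223]),
([-83.6,24.4,12.6,.4,141.8,-10.7],[0.1756,-0.5603,0.7480]),([-85.6,18.2,12.5,1,146.9,-12.1],[.1517,-.4842,.8062]),
([-85.57,10.36,40.04,.7,126.73,-12.54],[.152,-.4853,.7093]),([-85.36,39.55,12.49,.98,123.67,-12.19],[.17773,-.76442,.57394]),
([-86.16,43.22,12.49,1.32,118.03,-12.88],[.1721,-.81415,.52556])]
s=least_squares(lambda p:np.concatenate([fk(q,p)[0]-x for q,x in D]+[1e-3*(p-[0,.4,.4,0,.4,.3])]),[0,.4,.4,0,.4,.3])
PAR=s.x
E
python3 - <<'E'
from kin import *
print(PAR.round(4),np.abs(s.fun[:18]).max())
print(fk(D[0][0],PAR)[1].round(3))
print(fk(D[5][0],PAR)[1].round(3))
E
```

```text
[0.0077 1.5225 0.4853 0.0676 0.3968 1.5037] 0.11284365894037052
[[-0.299  0.954 -0.   ]
 [ 0.954  0.299  0.   ]
 [ 0.     0.    -1.   ]]
[[-0.298  0.954  0.028]
 [ 0.948  0.299 -0.107]
 [-0.111 -0.006 -0.994]]
```

```bash
python3 - <<'E'
s=open('kin.py').read()
s=s.replace("a1,d1,L2,a3,L3,tl=p","a1,d1,L2,a3,L3,tl,b=p").replace("R1@[a1,0,d1]","R1@[a1,b,d1]").replace("@z(q[5])","@z(q[5]+np.pi/2)").replace("[0,.4,.4,0,.4,.3]","[0,.4,.4,0,.4,.3,.1]")
open('kin.py','w').write(s)
E
python3 - <<'E'
from kin import *
print(PAR.round(4),s.fun[:18].round(4).reshape(-1,3))
E
```

```text
[2.000e-04 2.756e-01 5.881e-01 1.143e-01 3.912e-01 3.065e-01 1.110e-01] [[-0.0001 -0.     -0.    ]
 [ 0.0002  0.0002  0.0003]
 [-0.0002 -0.0002 -0.0002]
 [-0.0001  0.0001 -0.    ]
 [ 0.      0.     -0.    ]
 [ 0.     -0.     -0.0001]]
```

```bash
cat >> kin.py <<'E'
LO=np.array([-176.69,-43.24,12.49,-82,0,-163.58]);HI=np.array([176.69,126.21,139.97,262,151.66,163.58])
def err(q,P,R,k):
    p,r=fk(q,PAR); return np.r_[(P-p)*k,Ro.from_matrix(R@r.T).as_rotvec()]
def ik(q,P,R,k=3.,n=100):
    q=np.clip(q,LO+1e-6,HI-1e-6)
    o=least_squares(err,q,args=(P,R,k),bounds=(LO,HI),x_scale=30,max_nfev=n); return o.x,np.linalg.norm(o.fun)
Rz=lambda a:Ro.from_euler('z',a).as_matrix()
def tilt(R): return np.degrees(np.arccos(-R[2,2])), np.degrees(np.arcsin(R[2,1]))  # tilt, closing-axis elevation
E
cat > sim.py <<'E'
from kin import *
q0=np.array([-86.16,43.22,12.49,1.32,118.03,-12.88]);P0,R0=fk(q0,PAR)
# reproduce last call for weight
for k in(1,3,10,30):
    q=q0.copy();P,R=P0,R0
    for i in range(12): q,e=ik(q,P0+np.array([7,-44,20])*1e-3*(i+1) if 0 else fk(q,PAR)[0]+np.array([.007,-.044,.02]),R,k)
    print(k,tilt(fk(q,PAR)[1]))
# twist beyond limit
for sgn in(1,-1):
  for rad,z in((.45,.45),(.6,.45),(.75,.45),(.6,.25),(.5,.6)):
    Pd=np.array([.2,-.5,0]);Pd=Pd/np.linalg.norm(Pd)*rad;Pd[2]=z
    for k in(3,10):
      q,e=ik([-85,30,80,0,70,-150*sgn],Pd,Rz(np.radians(-80))@Rz(np.radians(150*sgn))@np.array([[0,1,0],[1,0,0],[0,0,-1.]]),k)
      if e>.05: print('bad',sgn,rad,z,e,q.round());continue
      out=[]
      for i in range(40):
        P,R=fk(q,PAR); q,e=ik(q,P,Rz(np.radians(8.5*sgn))@R,k,20)
        if i%8==7: out.append((i+1,*np.round(tilt(fk(q,PAR)[1])),q.round().astype(int).tolist()))
      print(sgn,rad,z,k,fk(q,PAR)[0].round(2)); print(*out,sep='\n')
E
timeout 500 python3 sim.py
```

```text
1 (np.float64(7.143941622521942), np.float64(7.131374881244936))
3 (np.float64(13.669696736708065), np.float64(13.618143171875555))
10 (np.float64(64.02577906506491), np.float64(63.36814328722046))
30 (np.float64(103.7665409168181), np.float64(74.96518937626192))
1 0.45 0.45 3 [0.54 0.1  0.34]
(8, np.float64(20.0), np.float64(-10.0), [-55, 5, 90, -19, 80, -164])
(16, np.float64(45.0), np.float64(-23.0), [-40, -1, 119, -50, 35, -164])
(24, np.float64(51.0), np.float64(-19.0), [-43, -1, 130, -82, 0, -164])
(32, np.float64(51.0), np.float64(-19.0), [-21, 3, 126, -82, 0, -164])
(40, np.float64(51.0), np.float64(-19.0), [-1, 6, 123, -82, 0, -164])
1 0.45 0.45 10 [ 0.26 -0.39  0.44]
(8, np.float64(27.0), np.float64(-14.0), [-64, 2, 92, -25, 77, -164])
(16, np.float64(59.0), np.float64(-29.0), [-67, -11, 123, -61, 22, -164])
(24, np.float64(64.0), np.float64(-22.0), [-77, -13, 129, -82, 0, -164])
(32, np.float64(63.0), np.float64(-22.0), [-74, -12, 129, -82, 0, -164])
(40, np.float64(63.0), np.float64(-22.0), [-70, -12, 128, -82, 0, -164])
1 0.6 0.45 3 [ 0.64 -0.12  0.33]
(8, np.float64(17.
[... 6250 characters left out ...]
0, 70, 10, 106, 164])
(16, np.float64(30.0), np.float64(-19.0), [-144, -18, 95, 27, 90, 164])
(24, np.float64(47.0), np.float64(-33.0), [-177, -39, 120, 39, 71, 164])
(32, np.float64(64.0), np.float64(-40.0), [-177, -36, 140, 54, 22, 164])
(40, np.float64(67.0), np.float64(-25.0), [-177, -27, 140, 79, 0, 163])
-1 0.5 0.6 10 [ 0.09 -0.46  0.58]
(8, np.float64(14.0), np.float64(-10.0), [-91, 2, 67, 13, 105, 164])
(16, np.float64(43.0), np.float64(-33.0), [-107, -13, 92, 34, 74, 164])
(24, np.float64(76.0), np.float64(-49.0), [-93, -21, 119, 53, 11, 164])
(32, np.float64(79.0), np.float64(-38.0), [-90, -20, 121, 68, 0, 164])
(40, np.float64(79.0), np.float64(-25.0), [-93, -20, 122, 80, 0, 164])
```

```bash
cat > feas.py <<'E'
from kin import *
def Rt(t,yaw,flip=1):
    t=np.radians(t);z=np.array([np.sin(t),0,-np.cos(t)]);y=np.array([0,1.,0])*flip
    return Rz(np.radians(yaw))@np.c_[np.cross(y,z),y,z]
for t in(40,50,60):
  for name,P,yaws in(("grasp",(.50,.264,.02),(0,15,30)),("hook",(.62,0,.14),(-24,-4,16)),("hooklow",(.62,0,.05),(-4,)),("tab",(.60,-.065,.33),(-4,)),):
    for yaw in yaws:
      R=Rt(t,yaw); P2=np.array(P)+.019*R[:,2]
      res=[]
      for f in(1,-1):
        for g in([0,20,120,0,30,-90],[0,20,120,0,30,90],[0,20,120,180,15,90],[0,20,120,180,15,-90],[-20,10,130,107,2,164]):
          q,e=ik(g,P2,Rt(t,yaw,f))
          if e<2e-3: res.append((f,q.round().astype(int).tolist()))
      print(t,name,yaw,[r for i,r in enumerate(res) if r not in res[:i]])
E
python3 feas.py
```

```text
40 grasp 0 [(1, [24, 51, 121, 209, 33, 85]), (-1, [24, 51, 121, 209, 33, -95])]
40 grasp 15 [(1, [17, 52, 125, 182, 37, 90]), (-1, [17, 52, 125, 182, 37, -90])]
40 grasp 30 [(1, [10, 52, 126, 159, 38, 91]), (-1, [10, 52, 126, 159, 38, -89])]
40 hook -24 [(1, [-5, 35, 114, 239, 14, 47]), (-1, [-5, 35, 114, 239, 14, -133])]
40 hook -4 [(1, [-13, 35, 117, 152, 13, 110]), (-1, [-13, 35, 117, 152, 13, -70])]
40 hook 16 [(1, [-21, 35, 115, 100, 23, 139]), (-1, [-21, 35, 115, 100, 23, -41])]
40 hooklow -4 [(1, [-13, 47, 118, 166, 25, 96]), (-1, [-13, 47, 118, 166, 25, -84])]
40 tab -4 [(1, [-23, 13, 109, 31, 23, -133]), (-1, [-23, 13, 109, 31, 23, 47])]
50 grasp 0 [(1, [27, 57, 125, 206, 52, 91]), (-1, [27, 57, 125, 206, 52, -89])]
50 grasp 15 [(1, [18, 59, 129, 182, 58, 90]), (-1, [18, 59, 129, 182, 58, -90])]
50 grasp 30 [(1, [8, 60, 130, 160, 60, 85]), (-1, [8, 60, 130, 160, 60, -95])]
50 hook -24 [(1, [-3, 39, 119, 213, 30, 75]), (-1, [-3, 39, 119, 213, 30, -105])]
50 hook -4 [(1, [-14, 39, 123, 166, 32, 96]), (-1, [-14, 39, 123, 166, 32, -84])]
50 hook 16 [(1, [-24, 39, 121, 124, 36, 112]), (-1, [-24, 39, 121, 124, 36, -68])]
50 hooklow -4 [(1, [-14, 52, 123, 169, 45, 91]), (-1, [-14, 52, 123, 169, 45, -89])]
50 tab -4 [(-1, [-24, 13, 116, 79, 16, -2])]
60 grasp 0 [(1, [29, 65, 126, 206, 70, 95]), (-1, [29, 65, 126, 206, 70, -85])]
60 grasp 15 [(1, [18, 68, 131, 182, 79, 91]), (-1, [18, 68, 131, 182, 79, -89])]
60 grasp 30 [(1, [6, 69, 133, 159, 81, 81]), (-1, [6, 69, 133, 159, 81, -99])]
60 hook -24 [(1, [-1, 45, 122, 206, 49, 84]), (-1, [-1, 45, 122, 206, 49, -96])]
60 hook -4 [(1, [-15, 46, 127, 168, 53, 92]), (-1, [-15, 46, 127, 168, 53, -88])]
60 hook 16 [(1, [-27, 45, 125, 133, 53, 98]), (-1, [-27, 45, 125, 133, 53, -82])]
60 hooklow -4 [(1, [-15, 60, 126, 170, 66, 89]), (-1, [-15, 60, 126, 170, 66, -91])]
60 tab -4 [(1, [-26, 16, 122, 129, 25, 127]), (-1, [-26, 16, 122, 129, 25, -53])]
```

The kinematic model fits to 0.3 mm. Twisting past the joint 6 limit should tilt the tool 50–60° with the closing axis level, and both grasp and hook poses are reachable that way. I'll do this in the air above the free area.

>>> drive_tool --deltas "87 22 34 -6 -.145;87 44 68 -12 -.29;87 66 102 -18 -.435;87 88 136 -24 -.58;87 110 170 -30 -.725;87 132 204 -36 -.87;87 154 238 -42 -1.015;87 176 272 -48 -1.16;87 198 306 -54 -1.305;87 220 340 -60 -1.45;87 235 370 -68 -1.595;87 248 394 -75 -1.74"

```text
time_s: 6.1
position: [0.4216, -0.4182, 0.4512]
tcp_rot: [[0.129, -0.986, -0.108], [-0.992, -0.129, -0.01], [-0.004, 0.108, -0.994]]
force: [0.7, -0.5, 0.3]
opening: 0.999
grasp_force: 0.0
```

>>> drive_tool --deltas "87 0 0 0 -.145;87 0 0 0 -.29;87 0 0 0 -.435;87 0 0 0 -.58;87 0 0 0 -.725;87 0 0 0 -.87;87 0 0 0 -1.015;87 0 0 0 -1.16;87 0 0 0 -1.305;87 0 0 0 -1.45"

```text
time_s: 7.1
position: [0.3224, -0.458, 0.4417]
tcp_rot: [[-0.784, -0.62, 0.035], [-0.613, 0.781, 0.12], [-0.102, 0.073, -0.992]]
force: [0.4, -0.3, -0.2]
opening: 1.007
grasp_force: 0.0
```

```bash
cat > st.py <<'E'
from h import *
from kin import tilt
s=bot.read_state();R=np.array(s["tcp_rot"]);print(s["time_s"],"q",np.round(s["joint_positions"],1),"P",np.round(s["position"],4),"tilt,elev",np.round(tilt(R),2),"z",R[:,2].round(3),"y",R[:,1].round(3),"F",np.round(s["force"],1),"op",round(s["opening"]*87,1),"gf",round(s["grasp_force"],1))
E
python3 st.py
```

```text
7.1 q [-68.7  17.4  69.1   4.4  99.1 163.5] P [ 0.3224 -0.458   0.4417] tilt,elev [7.21 4.18] z [ 0.035  0.12  -0.992] y [-0.62   0.781  0.073] F [ 0.4 -0.3 -0.2] op 87.6 gf 0.0
```

>>> drive_tool --deltas "87 20 10 0 -.145;87 40 20 0 -.29;87 60 30 0 -.435;87 80 40 0 -.58;87 100 40 0 -.725;87 100 40 0 -.87;87 100 40 0 -1.015;87 100 40 0 -1.16;87 100 40 0 -1.305;87 100 40 0 -1.45;87 100 40 0 -1.595;87 100 40 0 -1.74"

```text
time_s: 8.3
position: [0.1554, -0.3829, 0.3201]
tcp_rot: [[-0.884, 0.183, 0.43], [0.145, 0.982, -0.119], [-0.444, -0.043, -0.895]]
force: [-0.6, 0.6, -0.4]
opening: 1.002
grasp_force: 0.0
```

```bash
python3 st.py
```

```text
8.3 q [-104.7    2.1  112.8   28.8   67.5  163.5] P [ 0.1554 -0.3829  0.3201] tilt,elev [26.48 -2.45] z [ 0.43  -0.119 -0.895] y [ 0.183  0.982 -0.043] F [-0.6  0.6 -0.4] op 87.2 gf 0.0
```

>>> drive_tool --deltas "87 10 -10 20 -.145;87 20 -20 40 -.29;87 30 -30 60 -.435;87 40 -40 80 -.58;87 50 -50 100 -.725;87 60 -60 120 -.87;87 70 -70 140 -1.015;87 80 -80 140 -1.16"

```text
time_s: 9.1
position: [0.1062, -0.3901, 0.2469]
tcp_rot: [[-0.416, 0.878, 0.238], [0.685, 0.475, -0.552], [-0.598, -0.066, -0.799]]
force: [-0.2, -2.4, 1.6]
opening: 1.001
grasp_force: 0.0
```

```bash
python3 st.py
```

```text
9.1 q [-111.2    2.4  136.8   64.8   27.8  163.5] P [ 0.1062 -0.3901  0.2469] tilt,elev [36.99 -3.8 ] z [ 0.238 -0.552 -0.799] y [ 0.878  0.475 -0.066] F [-0.2 -2.4  1.6] op 87.1 gf 0.0
```

>>> drive_tool --deltas "87 10 -15 40 0.1;87 20 -30 80 0.1;87 30 -45 120 0.1;87 40 -60 160 0.1;87 50 -75 200 0.1;87 60 -90 230 0.1;87 60 -90 230 0.1"

```text
time_s: 9.8
position: [0.0968, -0.4285, 0.2859]
tcp_rot: [[-0.486, 0.811, 0.327], [0.593, 0.58, -0.558], [-0.642, -0.077, -0.763]]
force: [0.6, 0.3, 0.2]
opening: 1.002
grasp_force: 0.0
```

```bash
python3 st.py
```

```text
9.8 q [-116.1    1.2  129.8   57.7   39.6  163.5] P [ 0.0968 -0.4285  0.2859] tilt,elev [40.29 -4.43] z [ 0.327 -0.558 -0.763] y [ 0.811  0.58  -0.077] F [0.6 0.3 0.2] op 87.1 gf 0.0
```

>>> drive_tool --deltas "87 10 -15 30 -.145;87 20 -30 60 -.29;87 30 -45 90 -.435;87 40 -60 120 -.58;87 50 -75 150 -.725;87 50 -75 150 -.87"

```text
time_s: 10.4
position: [0.0653, -0.4734, 0.2846]
tcp_rot: [[0.072, 0.995, -0.068], [0.706, -0.099, -0.702], [-0.705, 0.002, -0.709]]
force: [-0.8, -0.3, 1.0]
opening: 0.997
grasp_force: 0.0
```

```bash
python3 st.py
```

```text
10.4 q [-9.560e+01  5.300e+00  1.299e+02  1.066e+02  1.000e-01  1.635e+02] P [ 0.0653 -0.4734  0.2846] tilt,elev [44.81  0.14] z [-0.068 -0.702 -0.709] y [ 0.995 -0.099  0.002] F [-0.8 -0.3  1. ] op 86.8 gf 0.0
```

The tool is now tilted 44.8° with the closing axis level. Next I'll swing around the base to face +x, keeping the same radius.

```bash
python3 - <<'E'
import numpy as np
p=np.array([.0653,-.4734])
for i in range(1,17):
    a=.1*i;R=np.array([[np.cos(a),-np.sin(a)],[np.sin(a),np.cos(a)]]);print(i,((R@p-p)*1000).round(),end='; ')
E
```

```text
1 [47.  9.]; 2 [93. 22.]; 3 [137.  40.]; 4 [179.  63.]; 5 [219.  89.]; 6 [256. 120.]; 7 [290. 153.]; 8 [320. 190.]; 9 [346. 230.]; 10 [368. 273.]; 11 [386. 317.]; 12 [400. 363.]; 13 [408. 410.]; 14 [412. 457.]; 15 [412. 505.]; 16 [406. 552.];
```

>>> drive_tool --deltas "87 47 9 0 .1;87 93 22 0 .2;87 137 40 0 .3;87 179 63 0 .4;87 219 89 0 .5;87 256 120 0 .6;87 290 153 0 .7;87 320 190 0 .8;87 346 230 0 .9;87 368 273 0 1;87 386 317 0 1.1;87 400 363 0 1.2"

```text
time_s: 11.6
position: [0.4642, -0.1092, 0.2848]
tcp_rot: [[-0.633, 0.45, 0.63], [0.32, 0.893, -0.316], [-0.705, 0.002, -0.709]]
force: [-0.1, -0.2, 0.3]
opening: 1.0
grasp_force: 0.0
```

```bash
python3 st.py; python3 - <<'E'
from h import *
a=imaging.capture("scene");b=imaging.capture("wrist");cv2.imwrite("pics/s2.png",a[:,:,::-1]);cv2.imwrite("pics/w2.png",b[:,:,::-1])
m=imaging.camera_model("wrist");print(np.round(m["T"],3));np.save("w2.npy",m["T"])
cv2.imwrite("pics/both2.png",np.hstack([cv2.resize(b,(400,300)),cv2.resize(a,(400,300))])[:,:,::-1])
E
```

```text
11.6 q [-2.670e+01  5.200e+00  1.300e+02  1.342e+02  1.000e-01  1.359e+02] P [ 0.4642 -0.1092  0.2848] tilt,elev [44.84  0.1 ] z [ 0.63  -0.316 -0.709] y [0.45  0.893 0.002] F [-0.1 -0.2  0.3] op 87.0 gf 0.0
[[ 0.447  0.431  0.784  0.312]
 [ 0.895 -0.218 -0.39  -0.031]
 [ 0.003  0.876 -0.483  0.344]
 [ 0.     0.     0.     1.   ]]
```

View pics/both2.png

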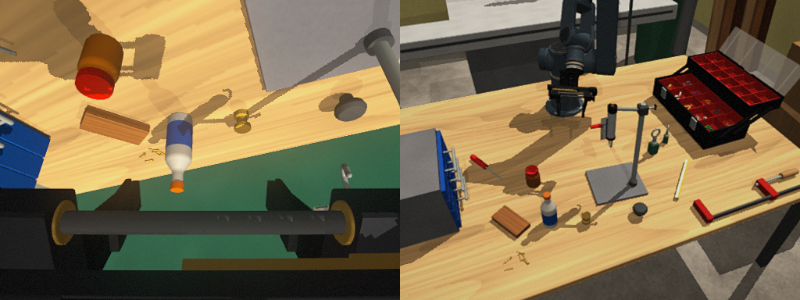

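The wrist camera works; it is mounted upside down under the tool. Robot and bystanders are as expected. I'll go to the pre-grasp look pose in front of the counterweight.

```bash
python3 - <<'E'
from feas import Rt
from kin import *
q=np.array([-26.7,5.2,130,134.2,.1,135.9])
for P in((.42,.1,.285),(.38,.24,.2),(.42,.25,.2),(.42,.25,.1),(.47,.26,.06),(.5,.264,.06)):
    q,e=ik(q,np.array(P),Rt(44.8,0));print(P,q.round(),round(e,4))
E
```

```text
40 grasp 0 [(1, [24, 51, 121, 209, 33, 85]), (-1, [24, 51, 121, 209, 33, -95])]
40 grasp 15 [(1, [17, 52, 125, 182, 37, 90]), (-1, [17, 52, 125, 182, 37, -90])]
40 grasp 30 [(1, [10, 52, 126, 159, 38, 91]), (-1, [10, 52, 126, 159, 38, -89])]
40 hook -24 [(1, [-5, 35, 114, 239, 14, 47]), (-1, [-5, 35, 114, 239, 14, -133])]
40 hook -4 [(1, [-13, 35, 117, 152, 13, 110]), (-1, [-13, 35, 117, 152, 13, -70])]
40 hook 16 [(1, [-21, 35, 115, 100, 23, 139]), (-1, [-21, 35, 115, 100, 23, -41])]
40 hooklow -4 [(1, [-13, 47, 118, 166, 25, 96]), (-1, [-13, 47, 118, 166, 25, -84])]
40 tab -4 [(1, [-23, 13, 109, 31, 23, -133]), (-1, [-23, 13, 109, 31, 23, 47])]
50 grasp 0 [(1, [27, 57, 125, 206, 52, 91]), (-1, [27, 57, 125, 206, 52, -89])]
50 grasp 15 [(1, [18, 59, 129, 182, 58, 90]), (-1, [18, 59, 129, 182, 58, -90])]
50 grasp 30 [(1, [8, 60, 130, 160, 60, 85]), (-1, [8, 60, 130, 160, 60, -95])]
50 hook -24 [(1, [-3, 39, 119, 213, 30, 75]), (-1, [-3, 39, 119, 213, 30, -105])]
50 hook -4 [(1, [-14, 39, 123, 166, 32, 96]), (-1, [-14, 39, 123, 166, 32, -84])]
50 hook 16 [(1, [-24, 39, 121, 124, 36, 1
[... 450 characters left out ...]
, 84]), (-1, [-1, 45, 122, 206, 49, -96])]
60 hook -4 [(1, [-15, 46, 127, 168, 53, 92]), (-1, [-15, 46, 127, 168, 53, -88])]
60 hook 16 [(1, [-27, 45, 125, 133, 53, 98]), (-1, [-27, 45, 125, 133, 53, -82])]
60 hooklow -4 [(1, [-15, 60, 126, 170, 66, 89]), (-1, [-15, 60, 126, 170, 66, -91])]
60 tab -4 [(1, [-26, 16, 122, 129, 25, 127]), (-1, [-26, 16, 122, 129, 25, -53])]
(0.42, 0.1, 0.285) [ -3.   1. 135. 111.   2. 156.] 0.0
(0.38, 0.24, 0.2) [ 33.  22. 135. 236.  28.  62.] 0.0
(0.42, 0.25, 0.2) [ 31.  23. 130. 239.  25.  57.] 0.0
(0.42, 0.25, 0.1) [ 31.  42. 135. 213.  41.  87.] 0.0
(0.47, 0.26, 0.06) [ 28.  47. 129. 210.  41.  87.] 0.0
(0.5, 0.264, 0.06) [ 26.  46. 125. 211.  37.  84.] 0.0
```

>>> drive_tool --deltas "87 0 0 -20 0;87 -5 0 -40 0;87 -10 0 -60 0;87 -15 10 -80 .05;87 -20 40 -85 .1;87 -25 80 -85 .15;87 -30 120 -85 .2;87 -40 165 -85 .25;87 -50 210 -85 .3;87 -60 255 -85 .36;87 -72 300 -85 .42;87 -84 345 -85 .46"

```text
time_s: 12.9
position: [0.3788, 0.2348, 0.199]
tcp_rot: [[-0.711, 0.011, 0.703], [0.008, 1.0, -0.007], [-0.703, 0.0, -0.711]]
force: [0.9, -0.6, -0.4]
opening: 1.0
grasp_force: 0.0
```

```bash
python3 st.py; python3 - <<'E'
from h import *
m=imaging.camera_model("wrist");np.save("w3.npy",m["T"])
b=imaging.capture("wrist");cv2.imwrite("pics/w3.png",b[:,:,::-1])
print(np.round(m["T"],3),proj("wrist",[[.5,.264,.06],[.5,.264,0],[.5,.264,.135]],m))
E
```

```text
12.9 q [ 32.7  21.6 135.2 236.1  27.7  62.3] P [0.3788 0.2348 0.199 ] tilt,elev [4.471e+01 3.000e-02] z [ 0.703 -0.007 -0.711] y [0.011 1.    0.   ] F [ 0.9 -0.6 -0.4] op 87.0 gf 0.0
[[ 0.011  0.483  0.875  0.209]
 [ 1.    -0.007 -0.009  0.237]
 [ 0.001  0.875 -0.483  0.259]
 [ 0.     0.     0.     1.   ]] [[287.7883815  162.22069505]
 [285.55154792 119.07778725]
 [291.12516812 227.45684393]]
```

View pics/w3.png

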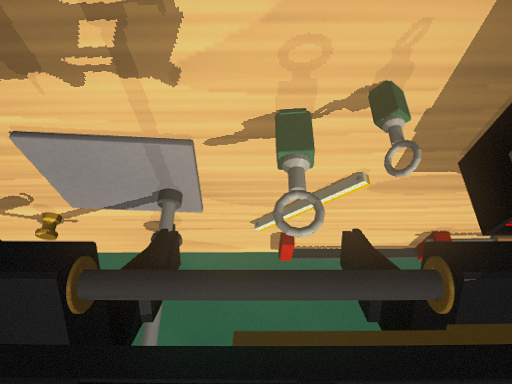

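The wrist view shows the counterweight block at (296,138) with its ring at (299,214), seen nearly face on. The decoy is smaller, at (390,105). I'll measure it.

```bash
python3 - <<'E'
from h import *
m=imaging.camera_model("wrist");m["T"]=np.load("w3.npy")
b=cv2.imread("pics/w3.png");hsv=cv2.cvtColor(b,cv2.COLOR_BGR2HSV)
g=cv2.inRange(hsv,(60,40,15),(95,255,255));g[:, :260]=0;g[:,340:]=0;g[185:]=0
k,l,st,c=cv2.connectedComponentsWithStats(g);i=1+np.argmax(st[1:,4]);print(st[i],c[i])
ct=max(cv2.findContours((l==i).astype(np.uint8),cv2.RETR_EXTERNAL,cv2.CHAIN_APPROX_NONE)[0],key=cv2.contourArea)
print(cv2.approxPolyDP(ct,4,True)[:,0].tolist())
for r in range(105,172,6):
    x=np.where(l[r]==i)[0]; 
    if len(x): print(r,x.min(),x.max(),end=' | ')
print()
print("ring c",onz("wrist",(299,214),.119,m).round(4))
cr=cv2.resize(b[95:245,255:345],None,fx=4,fy=4,interpolation=cv2.INTER_CUBIC);cv2.imwrite("pics/c3.png",cr)
E
```

```text
[313 155   1   3   3] [313. 156.]
[[313, 155]]

ring c [0.504  0.2728 0.119 ]
```

View pics/c3.png

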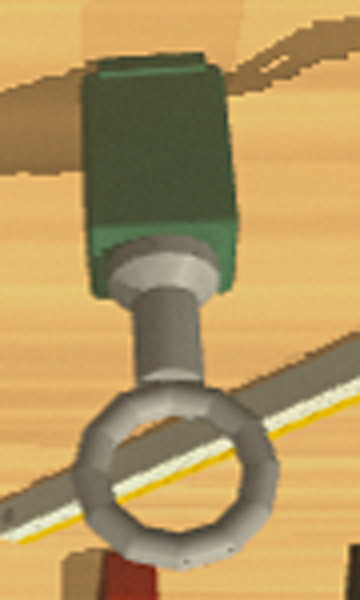

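```bash
python3 - <<'E'
from h import *
m=imaging.camera_model("wrist");m["T"]=np.load("w3.npy")
f=lambda c,z:onz("wrist",(255+c[0]/4-.4,95+c[1]/4-.4),z,m).round(4)
print("front top",f((91,230),.058),f((239,222),.058));print("front foot",f((86,66),.0),f((222,64),.0))
print("back top",f((94,293),.058),f((234,289),.058))
print("ring L,R",f((78,470),.119),f((280,468),.119),"c",f((178,472),.119),"top outer",f((178,568),.1445),"collar",f((163,262),.062))
E
```

```text
front top [0.4845 0.2524 0.058 ] [0.4816 0.2899 0.058 ]
front foot [0.4868 0.2527 0.    ] [0.4864 0.2906 0.    ]
back top [0.5137 0.2543 0.058 ] [0.5122 0.2926 0.058 ]
ring L,R [0.4993 0.2481 0.119 ] [0.4989 0.2972 0.119 ] c [0.5008 0.2726 0.119 ] top outer [0.4996 0.271  0.1445] collar [0.4933 0.2714 0.062 ]
```

```bash
python3 - <<'E'
from h import *
m=imaging.camera_model("wrist");m["T"]=np.load("w3.npy")
for uv,z in(((370,86),0),((404,82),0),((387,84),0)):print("foot",onz("wrist",uv,z,m).round(4))
for z in(.03,.04,.05):print("top face front L/R",z,onz("wrist",(374,124),z,m).round(4),onz("wrist",(409,118),z,m).round(4))
for z in(.06,.07,.08,.09,.1): print("ring c,top",z,onz("wrist",(402.5,158),z,m).round(4),onz("wrist",(405,175),z,m).round(4))
print("from scene eye/top pts",tri("scene",(343,163),"top",(153,235)))
E
```

```text
foot [0.4511 0.3476 0.    ]
foot [0.446  0.3807 0.    ]
foot [0.4485 0.3643 0.    ]
top face front L/R 0.03 [0.4747 0.3534 0.03  ] [0.4658 0.3866 0.03  ]
top face front L/R 0.04 [0.4632 0.3483 0.04  ] [0.4546 0.3801 0.04  ]
top face front L/R 0.05 [0.4516 0.3433 0.05  ] [0.4434 0.3735 0.05  ]
ring c,top 0.06 [0.4935 0.3837 0.06  ] [0.527  0.3988 0.06  ]
ring c,top 0.07 [0.4793 0.3763 0.07  ] [0.5111 0.3907 0.07  ]
ring c,top 0.08 [0.465 0.369 0.08 ] [0.4951 0.3826 0.08  ]
ring c,top 0.09 [0.4508 0.3616 0.09  ] [0.4792 0.3745 0.09  ]
ring c,top 0.1 [0.4365 0.3543 0.1   ] [0.4632 0.3664 0.1   ]
from scene eye/top pts (array([0.45701422, 0.36523679, 0.08736485]), np.float64(0.002089694499842572))
```

The decoy at (0.46, 0.363), about 0.10 tall, is too close for a block grip at bench height. So I'll take the counterweight by the neck first, set it down in a free spot, and regrip the block there.

>>> drive_tool --deltas "80 18 12 -18 .01;80 37 25 -36 .02;80 56 37 -54 .03;80 70 37 -68 .03;80 85 37 -83 .03;80 100 37 -98 .03;80 115 37 -113 .03;80 128 37 -126 .03;80 134 37 -132 .03;80 134 37 -132 .03;80 134 37 -132 .03"

```text
time_s: 14.05
position: [0.5132, 0.2707, 0.0678]
tcp_rot: [[-0.71, -0.019, 0.704], [-0.012, 1.0, 0.014], [-0.704, 0.001, -0.71]]
force: [0.3, 0.5, -0.8]
opening: 0.916
grasp_force: 0.0
```

```bash
python3 st.py; python3 - <<'E'
from h import *
m=imaging.camera_model("wrist");b=imaging.capture("wrist");a=imaging.capture("scene")
cv2.imwrite("pics/b4.png",np.hstack([cv2.resize(b,(400,300)),cv2.resize(a[110:260,240:440],(400,300),interpolation=cv2.INTER_CUBIC)])[:,:,::-1])
E
```

```text
14.05 q [ 25.7  44.8 123.2 211.4  34.2  81.3] P [0.5132 0.2707 0.0678] tilt,elev [44.79  0.07] z [ 0.704  0.014 -0.71 ] y [-0.019  1.     0.001] F [ 0.3  0.5 -0.8] op 79.7 gf 0.0
```

View pics/b4.png

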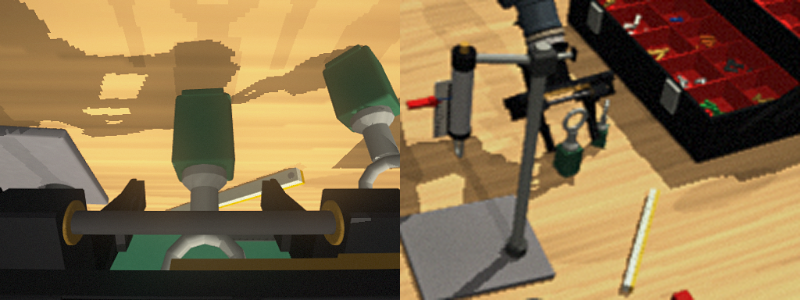

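The neck is centred between the fingers (neck at 204, fingers at 140 and 265). I'll close and lift.

>>> drive_tool --deltas "60 0 0 0 0;40 0 0 0 0;25 0 0 0 0;10 0 0 0 0;10 0 0 0 0;10 0 0 0 0;10 0 0 0 0;10 0 0 5 0;10 0 0 15 0;10 0 0 25 0;10 0 0 25 0"

```text
time_s: 15.25
position: [0.5131, 0.2713, 0.0939]
tcp_rot: [[-0.709, -0.02, 0.705], [-0.012, 1.0, 0.015], [-0.705, 0.002, -0.709]]
force: [0.7, -0.2, -8.0]
opening: 0.2
grasp_force: 39.3
```

```bash
python3 st.py; python3 - <<'E' | tail -6
from feas import Rt
from kin import *
q=np.array([25,45,123,211,34,81])
for P in((.49,.16,.022),(.52,0,.08),(.6,0,.2),(.633,0,.155),(.633,0,.09)):
    q,e=ik(q,np.array(P),Rt(44.8,0));print(P,q.round(),round(e,4))
E
```

```text
15.25 q [ 25.7  40.9 123.  214.8  30.8  77.2] P [0.5131 0.2713 0.0939] tilt,elev [44.84  0.12] z [ 0.705  0.015 -0.709] y [-0.02   1.     0.002] F [ 0.7 -0.2 -8. ] op 17.4 gf 39.3
60 tab -4 [(1, [-26, 16, 122, 129, 25, 127]), (-1, [-26, 16, 122, 129, 25, -53])]
(0.49, 0.16, 0.022) [ 10.  57. 136. 188.  57.  92.] 0.0
(0.52, 0, 0.08) [-21.  47. 138. 160.  49.  88.] 0.0
(0.6, 0, 0.2) [-17.  25. 122. 131.  16. 125.] 0.0
(0.633, 0, 0.155) [-15.  33. 119. 144.  19. 113.] 0.0
(0.633, 0, 0.09) [-15.  42. 121. 156.  28. 100.] 0.0
```

>>> drive_tool --deltas "10 0 -10 0 0;10 -3 -30 0 0;10 -8 -55 0 0;10 -15 -80 0 0;10 -22 -100 0 0;10 -25 -112 0 0;10 -25 -112 0 0;10 -25 -112 -10 0;10 -25 -112 -18 0;10 -25 -112 -23 0;10 -25 -112 -26 0;10 -25 -112 -26 0"

```text
time_s: 16.45
position: [0.494, 0.1607, 0.0738]
tcp_rot: [[-0.691, -0.022, 0.722], [-0.013, 1.0, 0.017], [-0.723, 0.002, -0.691]]
force: [-3.9, 0.0, 21.6]
opening: 0.202
grasp_force: 32.2
```

```bash
python3 st.py
```

```text
16.45 q [  8.9  48.1 136.3 187.1  50.6  90.9] P [0.494  0.1607 0.0738] tilt,elev [46.28  0.14] z [ 0.722  0.017 -0.691] y [-0.022  1.     0.002] F [-3.9  0.  21.6] op 17.6 gf 32.2
```

>>> drive_tool --deltas "10 0 0 4 0;10 0 0 4 0;10 0 0 4 0"

```text
time_s: 16.75
position: [0.4915, 0.1603, 0.0739]
tcp_rot: [[-0.701, -0.021, 0.713], [-0.013, 1.0, 0.017], [-0.713, 0.002, -0.701]]
force: [-1.2, 1.5, 9.2]
opening: 0.195
grasp_force: 33.4
```

```bash
python3 st.py; python3 - <<'E'
from h import *
b=imaging.capture("wrist");a=imaging.capture("scene")
cv2.imwrite("pics/b5.png",np.hstack([cv2.resize(b,(400,300)),cv2.resize(a[110:260,200:400],(400,300),interpolation=cv2.INTER_CUBIC)])[:,:,::-1])
E
```

```text
16.75 q [  8.9  47.5 136.2 187.1  49.2  90.8] P [0.4915 0.1603 0.0739] tilt,elev [45.51  0.13] z [ 0.713  0.017 -0.701] y [-0.021  1.     0.002] F [-1.2  1.5  9.2] op 16.9 gf 33.4
```

View pics/b5.png

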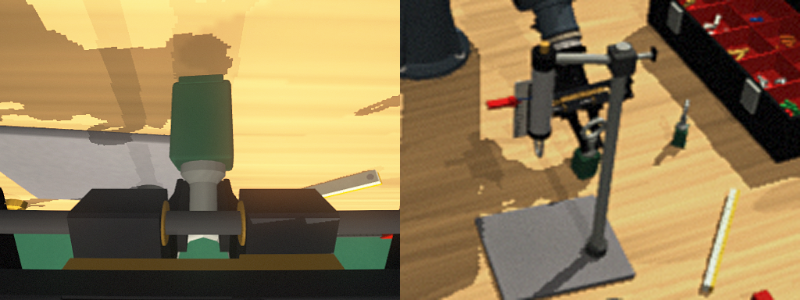

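>>> drive_tool --deltas "10 0 0 2 0;10 0 0 2 0;17 0 0 2 0;20 0 0 2 0;20 0 0 2 0;26 0 0 2 0;40 0 0 2 0;60 0 0 2 0;75 0 0 2 0;75 0 0 2 0"

```text
time_s: 17.85
position: [0.4878, 0.1592, 0.0723]
tcp_rot: [[-0.711, -0.02, 0.703], [-0.013, 1.0, 0.015], [-0.704, 0.001, -0.711]]
force: [0.1, -0.2, -0.5]
opening: 0.575
grasp_force: 0.1
```

```bash
python3 st.py; python3 - <<'E'
from h import *
m=imaging.camera_model("wrist");np.save("w6.npy",m["T"])
b=imaging.capture("wrist");a=imaging.capture("scene");t=imaging.capture("top")
cv2.imwrite("pics/w6.png",b[:,:,::-1]);cv2.imwrite("pics/s6.png",a[:,:,::-1])
cv2.imwrite("pics/b6.png",np.hstack([cv2.resize(b[60:340,140:380],(343,400)),cv2.resize(a[150:230,260:340],(400,400),interpolation=cv2.INTER_CUBIC)])[:,:,::-1])
E
```

```text
17.85 q [  8.8  47.3 136.3 187.2  48.3  90.7] P [0.4878 0.1592 0.0723] tilt,elev [44.71  0.07] z [ 0.703  0.015 -0.711] y [-0.02   1.     0.001] F [ 0.1 -0.2 -0.5] op 50.0 gf 0.1
```

View pics/b6.png

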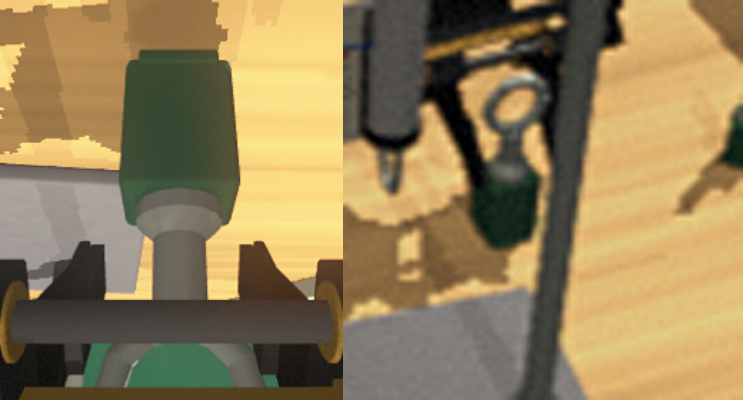

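The counterweight stands upright and free at the new spot, with the fingers on both sides of the neck. In the crop its front top corners are at (120,180) and (240,180), and its foot front edge is at (128,62) and (232,62). I'll measure its position from these.

```bash
python3 - <<'E'
from h import *
m=imaging.camera_model("wrist");m["T"]=np.load("w6.npy")
f=lambda c,z:onz("wrist",(140+c[0]/1.4286,60+c[1]/1.4286),z,m).round(4)
print(f((120,183),.058),f((240,183),.058),"back",f((128,222),.058),f((228,222),.058),"foot",f((128,62),0.003),f((231,62),.003),"neck",f((180,260),.08))
b=cv2.imread("pics/w6.png");hsv=cv2.cvtColor(b,cv2.COLOR_BGR2HSV)
print(hsv[140,230],hsv[140,265],hsv[202,250],hsv[215,232])
g=cv2.inRange(hsv,(60,60,15),(95,255,110));g[:80]=0;g[225:]=0
for r in range(90,225,8):
    x=np.where(g[r,200:340])[0]+200
    if len(x):print(r,x.min(),x.max(),len(x),end=' | ')
E
```

```text
[0.4479 0.1429 0.058 ] [0.4473 0.1809 0.058 ] back [0.4767 0.1437 0.058 ] [0.4762 0.1807 0.058 ] foot [0.4513 0.1429 0.003 ] [0.4506 0.182  0.003 ] neck [0.4576 0.162  0.08  ]
[47 80 73] [52 83 71] [ 21  33 102] [65 78 91]
186 245 264 3 | 194 232 237 5 | 202 228 234 4 | 210 231 234 4 |
```

>>> drive_tool --deltas "75 -8 1 0 0;75 -15 3 0 0;75 -15 3 0 0;75 -15 3 -12 0;75 -15 3 -25 0;75 -15 3 -38 0;75 -15 3 -46 0;75 -15 3 -50 0;75 -15 3 -50 0;75 -15 3 -50 0"

```text
time_s: 19.0
position: [0.4735, 0.1623, 0.0232]
tcp_rot: [[-0.709, -0.02, 0.705], [-0.013, 1.0, 0.015], [-0.705, 0.001, -0.709]]
force: [-0.5, -0.6, -0.3]
opening: 0.86
grasp_force: 0.0
```

```bash
python3 st.py
```

```text
19.0 q [  9.9  58.1 137.9 187.   60.8  92.9] P [0.4735 0.1623 0.0232] tilt,elev [44.86  0.08] z [ 0.705  0.015 -0.709] y [-0.02   1.     0.001] F [-0.5 -0.6 -0.3] op 74.8 gf 0.0
```

>>> drive_tool --deltas "60 0 0 0 0;48 0 0 0 0;42 0 0 0 0;30 0 0 0 0;30 0 0 0 0;30 0 0 0 0;30 0 0 0 0;30 0 0 10 0;30 0 0 20 0;30 0 0 30 0;30 0 0 30 0;30 0 0 30 0"

```text
time_s: 20.2
position: [0.4726, 0.1624, 0.0516]
tcp_rot: [[-0.712, -0.02, 0.702], [-0.013, 1.0, 0.015], [-0.702, 0.001, -0.712]]
force: [-0.2, 0.3, -8.2]
opening: 0.456
grasp_force: 30.0
```

```bash
python3 st.py
```

```text
20.2 q [  9.9  52.4 138.2 187.4  55.1  92.1] P [0.4726 0.1624 0.0516] tilt,elev [44.61  0.08] z [ 0.702  0.015 -0.712] y [-0.02   1.     0.001] F [-0.2  0.3 -8.2] op 39.7 gf 30.0
```

Flat block grip: opening 39.7 mm, load about 8 N, so roughly 0.83 kg. Next I'll locate the barrel axis and hook from the first pictures.

```bash
python3 - <<'E'
from h import *
a=cv2.imread("pics/scene.png");b=cv2.imread("pics/top.png")
def yel(im,x0,y0,x1,y1):
    h=cv2.cvtColor(im,cv2.COLOR_BGR2HSV)[y0:y1,x0:x1];m=cv2.inRange(h,(14,150,120),(32,255,255))
    ys,xs=np.where(m);return xs.mean()+x0,ys.mean()+y0,len(xs)
ua=yel(a,262,126,284,140);ub=yel(b,238,170,254,186);print(ua,ub)
print("cap",tri("scene",ua[:2],"top",ub[:2]), onz("top",ub[:2],.41),onz("scene",ua[:2],.41))
# red tab
def red(im,x0,y0,x1,y1):
    h=cv2.cvtColor(im,cv2.COLOR_BGR2HSV)[y0:y1,x0:x1];m=cv2.inRange(h,(0,150,80),(6,255,255))|cv2.inRange(h,(174,150,80),(180,255,255))
    ys,xs=np.where(m);i=np.argmin(xs);j=np.argmax(xs);return (xs.mean()+x0,ys.mean()+y0),(xs[i]+x0,ys[xs==xs[i]].mean()+y0),(xs[j]+x0,ys[xs==xs[j]].mean()+y0)
ra=red(a,238,150,262,170);rb=red(b,254,178,275,195);print(ra,rb)
print("tab c",tri("scene",ra[0],"top",rb[0]),"outer end",tri("scene",ra[1],"top",rb[2]))
# barrel lower end + hook in scene: gray levels down the barrel axis
g=cv2.cvtColor(a,cv2.COLOR_BGR2GRAY)
for r in range(168,192):print(r,g[r,258:284].tolist())
ax=np.array([.6195,-.002]);print(proj("scene",[[*ax,.264],[*ax,.225],[*ax,.219],[*ax,.409]]))
E
```

```text
(np.float64(271.7), np.float64(131.4), 10) (np.float64(246.46666666666667), np.float64(178.0), 15)
cap (array([ 0.61549261, -0.00547298,  0.4213782 ]), np.float64(0.0010124802355459962)) [ 0.61782912 -0.00550635  0.41      ] [0.60084467 0.00205768 0.41      ]
((np.float64(250.63934426229508), np.float64(160.9016393442623)), (np.int64(243), np.float64(161.0)), (np.int64(257), np.float64(161.0))) ((np.float64(264.38461538461536), np.float64(186.01923076923077)), (np.int64(258), np.float64(186.5)), (np.int64(270), np.float64(186.5)))
tab c (array([ 0.60939435, -0.06161821,  0.33235632]), np.float64(0.0007693501523097897)) outer end (array([ 0.60688409, -0.08153345,  0.33582821]), np.float64(0.002528468888795367))
168 [71, 79, 77, 73, 79, 50, 21, 57, 75, 71, 74, 74, 76, 74, 72, 66, 67, 125, 179, 188, 187, 184, 179, 183, 183, 180]
169 [68, 72, 66, 78, 85, 51, 30, 61, 71, 69, 77, 75, 74, 71, 74, 67, 71, 126, 173, 186, 182, 180, 179, 181, 180, 175]
170 [61, 66, 79, 86, 82, 49, 29, 59, 70, 75, 74, 76, 75, 75, 71, 65, 74, 140, 180, 179, 182, 176, 177, 174, 173, 175]
171 [56, 55, 75, 87, 86, 4
[... 2049 characters left out ...]
 194, 193, 190, 189, 187, 185, 185, 185, 184]
188 [183, 185, 180, 182, 183, 185, 186, 185, 191, 193, 157, 99, 90, 161, 185, 187, 188, 190, 183, 185, 181, 185, 185, 183, 184, 186]
189 [182, 180, 185, 184, 189, 189, 190, 193, 192, 193, 191, 162, 167, 176, 178, 175, 180, 185, 181, 182, 182, 182, 182, 180, 182, 182]
190 [187, 190, 190, 192, 193, 194, 193, 184, 185, 189, 186, 176, 172, 172, 170, 172, 176, 180, 183, 185, 180, 184, 179, 184, 181, 183]
191 [193, 191, 189, 185, 187, 186, 185, 181, 184, 181, 182, 177, 168, 167, 163, 167, 166, 176, 182, 181, 184, 182, 183, 181, 183, 180]
[[270.57605387 176.86532898]
 [269.9671535  186.83239385]
 [269.87568344 188.32927757]
 [273.08165079 135.80417448]]
```

The hook bottom projects within 0.5 px of where it appears in the picture, so the seat is at about (0.618, -0.002, 0.225) and the stand yaw about -5°. I'll raise the weight and carry it to a point in front of the hook.

>>> drive_tool --deltas "30 0 0 12 0;30 0 0 27 0;30 0 0 42 0;30 0 0 57 0;30 0 -8 70 0;30 2 -20 79 0;30 5 -35 83 0;30 9 -52 83 0;30 13 -69 83 0;30 17 -86 83 0;30 22 -103 83 -.02;30 27 -120 83 -.04"

```text
time_s: 21.4
position: [0.4991, 0.0417, 0.134]
tcp_rot: [[-0.713, 0.022, 0.701], [0.017, 1.0, -0.013], [-0.701, 0.002, -0.713]]
force: [-0.4, 1.0, -7.9]
opening: 0.459
grasp_force: 30.0
```

>>> drive_tool --deltas "30 5 -14 0 -.015;30 12 -26 0 -.03;30 20 -34 0 -.04;30 28 -38 0 -.05;30 36 -40 0 -.06;30 43 -40 0 -.06;30 50 -40 0 -.06;30 53 -40 0 -.06;30 53 -40 0 -.06;30 53 -40 0 -.06"

```text
time_s: 22.4
position: [0.553, 0.0027, 0.1357]
tcp_rot: [[-0.708, 0.08, 0.702], [0.058, 0.997, -0.055], [-0.704, 0.002, -0.71]]
force: [-0.5, 0.7, -8.6]
opening: 0.461
grasp_force: 30.0
```

```bash
python3 st.py
```

```text
22.4 q [-15.8  34.2 131.  164.1  30.4  95.8] P [0.553  0.0027 0.1357] tilt,elev [44.78  0.09] z [ 0.702 -0.055 -0.71 ] y [0.08  0.997 0.002] F [-0.5  0.7 -8.6] op 40.1 gf 30.0
```

```bash
cat > chk.py <<'E'
from h import *
import sys
s=bot.read_state();P=np.array(s["position"]);R=np.array(s["tcp_rot"])
yaw=np.arctan2(R[1,2],R[0,2]);c,sn=np.cos(yaw),np.sin(yaw);W=np.array([[c,-sn,0],[sn,c,0],[0,0,1]])
wc=P+W@np.array([-.0085,0,.0068])
im=imaging.capture("scene")[:,:,::-1];cv2.imwrite("pics/%s.png"%sys.argv[1],im)
hsv=cv2.cvtColor(im,cv2.COLOR_BGR2HSV)
box=np.array([[x,y,z] for x in(-.017,.017) for y in(-.02,.02) for z in(-.03,.028)])@W.T+wc
pb=proj("scene",box);print("wc",wc.round(4),"eye",(wc+[0,0,.1055]).round(4));print("pred block bbox",pb.min(0).round(1),pb.max(0).round(1))
x0,y0=np.floor(pb.min(0)).astype(int)-12;x1,y1=np.ceil(pb.max(0)).astype(int)+12
m=cv2.inRange(hsv[y0:y1,x0:x1],(65,70,10),(95,255,160));k,l,st,ce=cv2.connectedComponentsWithStats(m)
i=1+np.argmax(st[1:,4]);print("seen bbox",st[i,0]+x0,st[i,1]+y0,st[i,0]+st[i,2]-1+x0,st[i,1]+st[i,3]-1+y0,"area",st[i,4],"hull c",cv2.contourArea(cv2.convexHull(pb.astype(np.float32))), "c",ce[i]+[x0,y0],"predc",pb.mean(0))
t=np.linspace(0,2*np.pi,60);ro=np.c_[0*t,.0255*np.cos(t),.089+.0255*np.sin(t)]@W.T+wc;rp=proj("scene",ro)
print("pred ring bbox",rp.min(0).round(1),rp.max(0).round(1))
g=cv2.cvtColor(im,cv2.COLOR_BGR2GRAY)
X0,Y0=rp.min(0).astype(int)-4;X1,Y1=rp.max(0).astype(int)+5
for r in range(Y0,Y1):print(r,X0,' '.join('%3d'%v for v in g[r,X0:X1]))
E
python3 chk.py s7
```

```text
wc [0.5445 0.0034 0.1425] eye [0.5445 0.0034 0.248 ]
pred block bbox [253.4 179.7] [269.1 202.2]
seen bbox 254 184 268 201 area 156 hull c 292.69268219638616 c [261.32051282 192.65384615] predc [261.05173849 190.94436064]
pred ring bbox [254.  162.9] [269.8 176. ]
158 250  20  31  42  48  58  90  89  90  84  86  83  84  82  66  38  35  62  76  81  74  80  79  78  74
159 250  66  77  96  98  72  77  73  65  55  53  59  54  56  49  22  43  69  75  81  80  83  79  81  76
160 250  98  94  95  98  65  58  55  44  33  38  47  81  91  62  29  61  80  77  77  80  84  83  77  75
161 250  94  87  87  77  57  44  37  38  30  48  65  89  93  65  25  56  79  76  81  81  79  77  79  77
162 250  73  58  48  37  39  29  34  38  30  71  89  90  93  60  26  58  77  78  82  75  82  78  82  74
163 250  40  51  50  55  61  60  56  45  32  60  75  89  95  60  24  56  77  80  80  78  80  83  74  74
164 250  86  98  90  95  98  97  82  64  53  77  86  91  96  65  30  61  77  79  77  78  79  80  79  74
165 250 119 112  89  81  78  91  91  59  61  82  78  82  92  57  29  58  72  75  85  80  76  81  80  77
166
[... 752 characters left out ...]
  91  62  70  57  60  81  92  93  45  34  65  84  84  81  81  76  79  76  69
174 250  32 165 205 205 201 134  79  63  62  64  84  90  91  51  37  68  80  82  84  75  83  77  76  74
175 250  18 125 182 196 197 170 117  54  54  80  88  93  89  47  25  57  78  82  82  84  80  82  78  71
176 250  14 111 171 183 186 182 137  76  53  68  86  92  88  45   6  21  56  74  80  80  76  77  69  47
177 250  11  74 158 180 176 177 138  73  61  74  84  88  80  54  23   8   7  24  30  39  40  43  22   1
178 250   4  69 161 183 182 177 133  85  76  60  54  62  70  58  36  11   0  13  11   1  15   0   2  24
179 250   0  33 151 176 181 175 168 163 149  93  55  59  56  51  42  17  11  22  13   3   9  23  59 116
```

The block is seen within 1 px of the prediction. I'll insert slowly.

>>> drive_tool --deltas "30 5 0 -1 0;30 12 -1 -1.5 0;30 19 -1 -1.5 0;30 26 -2 -1.5 0;30 33 -2 -1.5 0;30 39 -3 -1.5 0;30 44 -3 -1.5 0;30 48 -4 -1.5 0;30 52 -4 -1.5 0;30 55 -4 -1.5 0;30 55 -4 -1.5 0"

```text
time_s: 23.55
position: [0.609, -0.0017, 0.1345]
tcp_rot: [[-0.706, 0.08, 0.703], [0.058, 0.997, -0.056], [-0.706, 0.001, -0.709]]
force: [-0.0, -1.0, -7.8]
opening: 0.458
grasp_force: 30.0
```

```bash
python3 st.py;python3 chk.py s8
```

```text
23.55 q [-14.1  34.9 122.9 162.6  23.2  99.3] P [ 0.609  -0.0017  0.1345] tilt,elev [44.89  0.08] z [ 0.703 -0.056 -0.709] y [0.08  0.997 0.001] F [-0.  -1.  -7.8] op 39.8 gf 30.0
wc [ 0.6006 -0.001   0.1413] eye [ 0.6006 -0.001   0.2468]
pred block bbox [258.6 191.4] [275.  214.5]
seen bbox 259 196 274 213 area 180 hull c 308.57035469962284 c [267.01111111 204.75      ] predc [266.61327165 202.95962838]
pred ring bbox [259.7 174.8] [275.9 187.9]
170 255   8  50  62  65  75  92  95  92  54  31  60  75  80  81  84  82  80  76  74  72  58  28  27  27  38
171 255  15  53  76  67  57  78  91  95  54  32  63  75  80  81  82  80  81  78  74  72  71  83  99 106 123
172 255  22  63  80  75  81  89  92  91  50  30  65  81  80  79  85  79  76  74  74  79 122 188 204 194 193
173 255  17  55  70  57  62  83  90  91  46  32  65  78  80  84  81  84  79  75  74  80 115 174 163 132 111
174 255  27  53  62  62  70  89  88  94  53  41  70  81  81  82  83  81  81  76  79  74  63  55  42  32  24
175 255  62  72  54  57  80  85  95  91  46  24  58  77  84  86  87  82  81  78  75  65  35  22  22  19  23
1
[... 1026 characters left out ...]
 141 104  86  68  76  80  56  22  49 184 208 206 205
186 255  12  80 164 186 181 152  95  64  71 111 171 183 148 137  99  70  66  53  26   2  54 183 212 210 204
187 255   7  78 160 183 185 185 156 106  71  64  89 105  91  87  87  71  40  18   8   1  53 184 212 202 199
188 255  14  69 168 188 187 191 188 175 141  95  70  74  67  70  64  59  33   7   5   1  52 174 204 196 197
189 255   2  36 160 189 191 193 199 201 210 165  92  88  84  81  72  48  20   5   6   6  52 175 201 195 193
190 255   7  24 152 191 197 194 196 196 199 157  89  62  65  69  66  46  20  13  12   1  50 172 202 195 192
191 255   8  13  87 166 193 196 188 190 192 148  81  62  67  68  63  38  16  14  10   4  50 174 200 197 193
```

>>> drive_tool --deltas "30 3 0 0 0;30 6 0 0 0;30 9 -1 0 0;30 12 -1 0 0;30 15 -1 0 0;30 17 -1 0 0;30 17 -1 0 0"

```text
time_s: 24.3
position: [0.626, -0.0027, 0.1346]
tcp_rot: [[-0.706, 0.08, 0.703], [0.058, 0.997, -0.056], [-0.706, 0.001, -0.709]]
force: [-0.0, -0.1, -8.0]
opening: 0.456
grasp_force: 30.0
```

```bash
python3 st.py;python3 chk.py s9|head -4
```

```text
24.3 q [-13.7  35.2 120.5 161.9  21.1 100.6] P [ 0.626  -0.0027  0.1346] tilt,elev [44.88  0.08] z [ 0.703 -0.056 -0.709] y [0.08  0.997 0.001] F [-0.  -0.1 -8. ] op 39.7 gf 30.0
wc [ 0.6175 -0.002   0.1414] eye [ 0.6175 -0.002   0.2469]
pred block bbox [260.3 195. ] [276.9 218.3]
seen bbox 261 199 276 217 area 186 hull c 313.7691110856831 c [269.0483871  208.46236559] predc [268.46435176 206.62724721]
pred ring bbox [261.6 178.4] [277.9 191.6]
```

>>> drive_tool --deltas "30 0 0 -3 0;30 0 0 -6 0;30 0 0 -9 0;30 0 0 -12 0;30 0 0 -15 0;30 0 0 -18 0;30 0 0 -20 0;30 0 0 -20 0;30 0 0 -20 0"

```text
time_s: 25.25
position: [0.6256, -0.0027, 0.1144]
tcp_rot: [[-0.707, 0.08, 0.703], [0.058, 0.997, -0.056], [-0.705, 0.002, -0.709]]
force: [0.0, -0.1, -9.3]
opening: 0.46
grasp_force: 30.0
```

```bash
cat > fz.py <<'E'
from h import *
F=[]
for i in range(8):
    imaging.capture("scene") if i else None; F.append(bot.read_state()["force"])
print(np.mean(F,0).round(2),np.std(F,0).round(2))
E
python3 fz.py; python3 st.py
```

```text
[-0.13 -0.23 -8.48] [0.46 0.38 0.56]
25.6 q [-13.7  38.  121.  164.2  24.3  98.1] P [ 0.6256 -0.0027  0.1146] tilt,elev [44.86  0.08] z [ 0.703 -0.056 -0.709] y [0.08  0.997 0.001] F [-0.7  0.1 -9.2] op 40.2 gf 30.0
```

The load is unchanged with the eye 2 mm above the seat, so it is past the tip and inside the hook. I'll lower slowly and watch the load pass over.

>>> drive_tool --deltas "30 0 0 -3 0;30 0 0 -6 0;30 0 0 -9 0;30 0 0 -12 0;30 0 0 -15 0;30 0 0 -18 0;30 0 0 -21 0;30 0 0 -24 0;30 0 0 -27 0;30 0 0 -30 0;30 0 0 -30 0;30 0 0 -30 0"

```text
time_s: 26.8
position: [0.6256, -0.0028, 0.0845]
tcp_rot: [[-0.706, 0.081, 0.703], [0.058, 0.997, -0.056], [-0.705, 0.002, -0.709]]
force: [-1.2, -1.2, -4.3]
opening: 0.458
grasp_force: 30.0
```

```bash
python3 fz.py; python3 st.py
```

```text
[-1.36 -0.67 -3.99] [0.37 0.39 0.59]
27.15 q [-13.7  42.3 121.5 166.6  28.9  95.4] P [ 0.6256 -0.0028  0.0846] tilt,elev [44.86  0.09] z [ 0.703 -0.056 -0.709] y [0.081 0.997 0.002] F [-1.8 -0.5 -3.4] op 39.5 gf 30.0
```

>>> drive_tool --deltas "30 -1 0 -2 0;30 -2 0 -4 0;30 -2 0 -7 0;30 -2 0 -10 0;30 -2 0 -13 0;30 -2 0 -16 0;30 -2 0 -18 0;30 -2 0 -20 0;30 -2 0 -20 0;30 -2 0 -20 0"

```text
time_s: 28.15
position: [0.6239, -0.0028, 0.0646]
tcp_rot: [[-0.706, 0.08, 0.704], [0.058, 0.997, -0.056], [-0.706, 0.001, -0.708]]
force: [1.9, -1.2, -0.9]
opening: 0.461
grasp_force: 30.0
```

```bash
python3 fz.py; python3 st.py
```

```text
[ 2.06 -1.09 -1.29] [0.24 0.37 0.5 ]
28.5 q [-13.7  45.2 121.9 167.7  32.2  94. ] P [ 0.6237 -0.0028  0.0646] tilt,elev [44.88  0.08] z [ 0.703 -0.056 -0.709] y [0.08  0.997 0.001] F [ 2.3 -1.3 -0.9] op 39.8 gf 30.0
```

>>> drive_tool --deltas "30 .5 -.5 -1 0;30 1 -1 -2 0;30 1 -1.5 -4 0;30 1 -1.5 -6 0;30 1 -1.5 -8 0;30 1 -1.5 -8 0;30 1 -1.5 -8 0"

```text
time_s: 29.2
position: [0.6241, -0.0038, 0.0562]
tcp_rot: [[-0.707, 0.079, 0.702], [0.057, 0.997, -0.055], [-0.705, 0.001, -0.71]]
force: [-1.0, 2.7, -0.1]
opening: 0.458
grasp_force: 30.0
```

```bash
python3 fz.py; python3 st.py
```

```text
[-1.81  3.41 -0.13] [0.46 0.6  0.33]
29.55 q [-13.9  46.4 121.8 167.8  33.2  93.6] P [ 0.6243 -0.004   0.0564] tilt,elev [44.82  0.08] z [ 0.703 -0.055 -0.709] y [0.08  0.997 0.001] F [-2.7  3.1 -0.2] op 39.8 gf 30.0
```

>>> drive_tool --deltas "30 -.2 .5 0 0;30 -.5 1.1 0 0;30 -.5 1.1 0 0;30 -.5 1.1 0 0"

```text
time_s: 29.95
position: [0.6243, -0.0036, 0.0565]
tcp_rot: [[-0.706, 0.082, 0.703], [0.059, 0.997, -0.056], [-0.706, 0.002, -0.709]]
force: [-1.4, -0.1, -0.3]
opening: 0.46
grasp_force: 30.0
```

```bash
python3 fz.py; python3 st.py
```

```text
[-1.59 -0.55 -0.55] [0.42 0.59 0.23]
30.3 q [-13.8  46.4 121.8 168.1  33.2  93.6] P [ 0.6242 -0.0035  0.0565] tilt,elev [44.86  0.1 ] z [ 0.703 -0.056 -0.709] y [0.082 0.997 0.002] F [-1.8 -0.5 -0.4] op 39.7 gf 30.0
```

>>> drive_tool --deltas "30 -.5 .2 -1 0;30 -.8 .2 -2 0;30 -.8 .2 -3 0;30 -.8 .2 -3 0;30 -.8 .2 -3 0"

```text
time_s: 30.8
position: [0.6238, -0.0033, 0.0536]
tcp_rot: [[-0.706, 0.081, 0.704], [0.059, 0.997, -0.056], [-0.706, 0.002, -0.708]]
force: [2.0, -2.9, 1.1]
opening: 0.454
grasp_force: 30.0
```

```bash
python3 fz.py; python3 st.py; python3 chk.py s10|head -3
```

```text
[ 1.61 -3.83 -0.06] [0.28 0.71 0.6 ]
31.15 q [-13.8  46.8 121.9 168.2  33.8  93.4] P [ 0.6236 -0.0031  0.0536] tilt,elev [44.89  0.09] z [ 0.704 -0.056 -0.708] y [0.081 0.997 0.002] F [ 1.6 -4.8 -0.1] op 39.9 gf 30.0
wc [ 0.6151 -0.0025  0.0604] eye [ 0.6151 -0.0025  0.1659]
pred block bbox [259.2 212.9] [275.  235.1]
seen bbox 260 216 275 234 area 169 hull c 284.8980981770437 c [267.4852071 226.0887574] predc [266.97189421 223.97465868]
```

>>> drive_tool --deltas "30 .2 -.5 0 0;30 .3 -.6 0 0;30 .3 -.6 0 0;39 .3 -.6 0 0;40 .3 -.6 0 0;41 .3 -.6 0 0;43 .3 -.6 0 0;46 .3 -.6 0 0;52 .3 -.6 0 0;62 .3 -.6 0 0;75 .3 -.6 0 0;80 .3 -.6 0 0"

```text
time_s: 32.4
position: [0.6235, -0.0035, 0.0534]
tcp_rot: [[-0.707, 0.08, 0.703], [0.058, 0.997, -0.056], [-0.705, 0.001, -0.709]]
force: [-0.5, -1.1, -1.1]
opening: 0.788
grasp_force: 0.0
```

```bash
python3 st.py; python3 chk.py s11|head -3; python3 fz.py
```

```text
32.4 q [-13.9  46.8 121.9 168.1  33.7  93.4] P [ 0.6235 -0.0035  0.0534] tilt,elev [44.85  0.08] z [ 0.703 -0.056 -0.709] y [0.08  0.997 0.001] F [-0.5 -1.1 -1.1] op 68.5 gf 0.0
wc [ 0.6151 -0.0028  0.0602] eye [ 0.6151 -0.0028  0.1657]
pred block bbox [259.1 212.9] [274.9 235.2]
seen bbox 260 217 273 235 area 176 hull c 284.8800418386236 c [266.72159091 226.97727273] predc [266.86238038 224.02834712]
[ 0.12  0.16 -0.  ] [0.52 0.46 0.61]
```

Released: the counterweight hangs, and the force on the tool is zero. I'll withdraw straight back and then rise to a viewpoint for reading the scale.

>>> drive_tool --deltas "80 0 0 0 0;80 -4 0 0 0;80 -14 0 0 0;80 -30 0 0 0;80 -50 0 0 0;80 -72 0 0 0;80 -95 0 0 0;80 -110 0 10 0;80 -118 0 30 0;80 -122 0 60 0;80 -122 0 95 0;80 -122 0 135 0"

```text
time_s: 34.0
position: [0.4995, -0.0035, 0.188]
tcp_rot: [[-0.71, 0.082, 0.699], [0.06, 0.997, -0.056], [-0.702, 0.002, -0.713]]
force: [1.4, 1.0, -0.9]
opening: 0.916
grasp_force: 0.0
```

```bash
python3 st.py; python3 - <<'E' | tail -8
from feas import Rt
from kin import *
q=np.array([-18,25,135,160,25,100])
for P in((.5,-.0,.25),(.5,-.0,.35),(.48,-.03,.42),(.46,-.03,.45),(.52,-.065,.36),(.613,-.066,.35),(.613,-.066,.28)):
    q,e=ik(q,np.array(P),Rt(44.8,-4));print(P,q.round(),round(e,4))
E
```

```text
34.0 q [-20.1  23.7 136.2 154.2  25.6 102.5] P [ 0.4995 -0.0035  0.188 ] tilt,elev [44.56  0.12] z [ 0.699 -0.056 -0.713] y [0.082 0.997 0.002] F [ 1.4  1.  -0.9] op 79.7 gf 0.0
60 tab -4 [(1, [-26, 16, 122, 129, 25, 127]), (-1, [-26, 16, 122, 129, 25, -53])]
(0.5, -0.0, 0.25) [-20.  12. 132. 123.  13. 134.] 0.0
(0.5, -0.0, 0.35) [-20.   2. 129.  96.  11. 164.] 0.1288
(0.48, -0.03, 0.42) [-30.  -5. 131.  90.  19. 164.] 0.2551
(0.46, -0.03, 0.45) [-33.  -9. 132.  88.  23. 164.] 0.313
(0.52, -0.065, 0.36) [-32.   3. 127.  87.  21. 164.] 0.1494
(0.613, -0.066, 0.35) [-24.  12. 118.  93.  14. 164.] 0.155
(0.613, -0.066, 0.28) [-24.  17. 118.  92.  14. 164.] 0.0516
```

```bash
cat > meas.py <<'E'
from h import *
im=np.mean([imaging.capture("scene")[:,:,::-1].astype(float) for _ in range(6)],0)
cv2.imwrite("pics/m%d.png"%(bot.read_state()["time_s"]*10),im)
B,G,R=im[...,0],im[...,1],im[...,2]
ref=cv2.imread("pics/scene.png").astype(float)
def wc(w,x0,y0,x1,y1):
    ys,xs=np.mgrid[y0:y1,x0:x1];return (w*xs).sum()/w.sum(),(w*ys).sum()/w.sum(),w.sum()
for n,i in(("ref",ref),("now",im)):
    b=np.clip(i[...,0]-np.maximum(i[...,1],i[...,2])-12,0,None)[150:190,250:275]
    r=np.clip(i[...,2]-i[...,1]-70,0,None)[150:190,236:262]
    g=np.clip(i[...,1]-np.maximum(i[...,2],i[...,0])-8,0,None)[205:245,250:285]
    print(n,"blue",wc(b,250,150,275,190),"red",wc(r,236,150,262,190),"green",wc(g,250,205,285,245))
ax=np.array([.618,-.002]);psi=np.radians(-5);Y=np.array([-np.sin(psi),np.cos(psi)])
for s in(0,.02,.04,.05,.055,.06,.065):
    print(s,"ptr",proj("scene",[*(ax-.034*Y),.335-s])[0].round(2),"ptr .027",proj("scene",[*(ax-.027*Y),.335-s])[0].round(2),"tab",proj("scene",[*(ax-.062*Y),.335-s])[0].round(2),"blk",proj("scene",[*ax,.225-s-.1055])[0].round(2))
for r in range(150,184):print(r,' '.join('%4d'%v for v in (B-R)[r,252:270]))
E
python3 meas.py
```

```text
ref blue (np.float64(262.0869565217391), np.float64(159.0), np.float64(23.0)) red (np.float64(249.74212034383953), np.float64(160.47731614135625), np.float64(4188.0)) green (np.float64(nan), np.float64(nan), np.float64(0.0))
now blue (np.float64(262.9481865284974), np.float64(175.0), np.float64(32.16666666666667)) red (np.float64(249.75127856065342), np.float64(160.49564001618896), np.float64(4529.833333333334)) green (np.float64(267.29161010046164), np.float64(224.25441216399673), np.float64(1227.6666666666665))
0 ptr [259.9  159.32] ptr .027 [262.31 158.9 ] tab [250.22 161.01] blk [268.25 211.51]
0.02 ptr [259.69 164.91] ptr .027 [262.07 164.49] tab [250.11 166.61] blk [267.98 215.96]
0.04 ptr [259.49 170.38] ptr .027 [261.84 169.95] tab [250.01 172.09] blk [267.72 220.31]
0.05 ptr [259.39 173.07] ptr .027 [261.73 172.64] tab [249.97 174.78] blk [267.58 222.46]
0.055 ptr [259.34 174.4 ] ptr .027 [261.67 173.97] tab [249.94 176.12] blk [267.52 223.52]
0.06 ptr [259.29 175.73] ptr .027 [261.62 175.3 ] tab [249.92 177.44] blk [267.46 224.58]
0.065 ptr [259.24 177.04] ptr .027 [261.56 
[... 2819 characters left out ...]
110 -108 -110 -112 -112  -94  -69  -42  -12    4
180 -106 -107 -106 -108 -107 -106 -108 -110 -110 -109 -110 -109 -111 -114 -116  -94  -38    0
181 -108 -107 -107 -106 -108 -108 -110 -108 -108 -110 -109 -110 -111 -113 -116 -104  -52   -3
182 -109 -110 -110 -109 -107 -107 -106 -106 -104 -103 -107 -109 -111 -111 -111 -101  -48   -2
183 -108 -107 -105 -105 -104 -102 -102 -101 -100  -99  -99 -106 -108 -110 -113 -102  -46   -2[ WARN:0@11.259] global loadsave.cpp:1063 imwrite_ Unsupported depth image for selected encoder is fallbacked to CV_8U.
meas.py:7: RuntimeWarning: invalid value encountered in scalar divide
  ys,xs=np.mgrid[y0:y1,x0:x1];return (w*xs).sum()/w.sum(),(w*ys).sum()/w.sum(),w.sum()
```

```bash
python3 - <<'E' | tail -14
from feas import Rt
from kin import *
for P in((.594,-.116,.35),(.594,-.116,.29),(.613,-.066,.35),(.613,-.066,.29)):
  for h in(-4,-12,-20):
    best=min((ik(g,np.array(P),Rt(44.8,h),10) for g in([-20,15,120,150,10,120],[-20,15,120,100,5,160],[-20,15,120,180,5,90])),key=lambda t:t[1]);R=fk(best[0],PAR)[1]
    print(P,h,best[0].round(),round(best[1],3),np.round(tilt(R),1),np.degrees(np.arctan2(R[1,2],R[0,2])).round(1))
E
```

```text
60 hooklow -4 [(1, [-15, 60, 126, 170, 66, 89]), (-1, [-15, 60, 126, 170, 66, -91])]
60 tab -4 [(1, [-26, 16, 122, 129, 25, 127]), (-1, [-26, 16, 122, 129, 25, -53])]
(0.594, -0.116, 0.35) -4 [-33.  10. 118.  87.  22. 164.] 0.174 [54.3 -2.5] -5.8
(0.594, -0.116, 0.35) -12 [-27.  10. 118.  96.  10. 164.] 0.171 [54.2 -1.9] -14.2
(0.594, -0.116, 0.35) -20 [-22.  10. 117. 148.   0. 121.] 0.155 [53.4 -0.8] -21.6
(0.594, -0.116, 0.29) -4 [-32.  15. 118.  87.  20. 164.] 0.071 [48.7 -1. ] -4.8
(0.594, -0.116, 0.29) -12 [-27.  15. 118.  96.  11. 164.] 0.068 [48.6 -0.7] -12.9
(0.594, -0.116, 0.29) -20 [-22.  15. 117. 105.   1. 164.] 0.055 [47.8 -0.4] -20.8
(0.613, -0.066, 0.35) -4 [-24.  11. 117.  93.  14. 164.] 0.177 [54.6 -2.2] -6.1
(0.613, -0.066, 0.35) -12 [-18.  11. 116. 103.   3. 164.] 0.165 [53.9 -1.5] -14.5
(0.613, -0.066, 0.35) -20 [-17.  11. 115. 137.   0. 135.] 0.163 [53.6  1.8] -16.6
(0.613, -0.066, 0.29) -4 [-24.  16. 117.  93.  14. 164.] 0.076 [49.  -0.9] -4.9
(0.613, -0.066, 0.29) -12 [-19.  16. 117. 102.   4. 164.] 0.066 [48.5 -0.6] -13.0
(0.613, -0.066, 0.29) -20 [-17.  16. 116. 109.   0. 164.] 0.072 [48.   1.8] -16.6
```

The blue pointer now reads about 60 mm (row 175.3 for a predicted 175.3), which matches the 8.4 N load. The marker line sits at about 4 mm. I'll go up to the tab with closed fingers; the extra tilt expected there does no harm.

>>> drive_tool --deltas "40 0 -5 20 0;20 0 -12 40 0;0 0 -20 60 0;0 0 -28 80 0;0 0 -36 100 0;0 0 -44 120 0;0 0 -52 140 0;0 0 -58 160 0;0 0 -62 175 0;0 0 -62 185 0;0 0 -62 185 0;0 0 -62 185 0"

```text
time_s: 35.5
position: [0.4948, -0.0674, 0.3039]
tcp_rot: [[-0.664, 0.077, 0.744], [0.043, 0.997, -0.065], [-0.747, -0.011, -0.665]]
force: [0.6, 0.2, 0.7]
opening: 0.012
grasp_force: 0.0
```

```bash
python3 st.py
```

```text
35.5 q [-34.2   4.3 129.5  85.6  21.4 163.5] P [ 0.4948 -0.0674  0.3039] tilt,elev [48.32 -0.65] z [ 0.744 -0.065 -0.665] y [ 0.077  0.997 -0.011] F [0.6 0.2 0.7] op 1.1 gf 0.0
```

>>> drive_tool --deltas "0 5 0 15 0;0 10 0 30 0;0 15 0 45 0;0 20 0 60 0;0 25 0 75 0;0 30 0 90 0;0 30 0 100 0;0 30 0 110 0;0 30 0 120 0;0 30 0 120 0;0 30 0 120 0;0 30 0 120 0"

```text
time_s: 36.7
position: [0.519, -0.0698, 0.3342]
tcp_rot: [[-0.614, 0.077, 0.785], [0.026, 0.997, -0.078], [-0.789, -0.028, -0.614]]
force: [-0.0, 0.6, -0.1]
opening: 0.005
grasp_force: 0.0
```

```bash
python3 st.py
```

```text
36.7 q [-32.5   3.3 126.8  87.4  20.9 163.5] P [ 0.519  -0.0698  0.3342] tilt,elev [52.12 -1.59] z [ 0.785 -0.078 -0.614] y [ 0.077  0.997 -0.028] F [-0.   0.6 -0.1] op 0.4 gf 0.0
```

>>> drive_tool --deltas "0 5 1 20 0;0 10 3 40 0;0 15 4 60 0;0 20 4 80 0;0 20 4 100 0;0 20 4 120 0;0 20 4 140 0;0 20 4 160 0;0 20 4 160 0;0 20 4 160 0;0 20 4 160 0;0 20 4 160 0"

```text
time_s: 37.9
position: [0.5364, -0.0669, 0.3676]
tcp_rot: [[-0.561, 0.079, 0.824], [0.007, 0.996, -0.09], [-0.828, -0.044, -0.559]]
force: [-0.2, 0.7, -0.2]
opening: 0.006
grasp_force: 0.0
```

```bash
python3 st.py; python3 meas.py 2>/dev/null | head -2
```

```text
37.9 q [-30.6   1.6 124.6  89.3  20.  163.5] P [ 0.5364 -0.0669  0.3676] tilt,elev [56.01 -2.55] z [ 0.824 -0.09  -0.559] y [ 0.079  0.996 -0.044] F [-0.2  0.7 -0.2] op 0.6 gf 0.0
ref blue (np.float64(262.0869565217391), np.float64(159.0), np.float64(23.0)) red (np.float64(249.74212034383953), np.float64(160.47731614135625), np.float64(4188.0)) green (np.float64(nan), np.float64(nan), np.float64(0.0))
now blue (np.float64(262.93582887700535), np.float64(175.0), np.float64(31.166666666666675)) red (np.float64(249.72238961425438), np.float64(160.4914630063609), np.float64(4480.5)) green (np.float64(267.26251896813346), np.float64(224.24734446130495), np.float64(1208.1666666666667))
```

>>> drive_tool --deltas "0 12 0 0 0;0 26 0 0 0;0 40 0 0 0;0 54 0 0 0;0 66 0 0 0;0 75 0 0 0;0 79 0 0 0;0 79 0 0 0;0 79 0 0 0"

```text
time_s: 39.1
position: [0.6144, -0.0665, 0.3634]
tcp_rot: [[-0.556, 0.079, 0.827], [0.006, 0.996, -0.091], [-0.831, -0.046, -0.554]]
force: [0.1, -0.4, 0.3]
opening: 0.005
grasp_force: 0.0
```

```bash
python3 st.py; python3 meas.py 2>/dev/null | head -2
```

```text
39.1 q [-23.9   9.3 116.4  93.3  14.6 163.5] P [ 0.6144 -0.0665  0.3634] tilt,elev [56.33 -2.62] z [ 0.827 -0.091 -0.554] y [ 0.079  0.996 -0.046] F [ 0.1 -0.4  0.3] op 0.5 gf 0.0
ref blue (np.float64(262.0869565217391), np.float64(159.0), np.float64(23.0)) red (np.float64(249.74212034383953), np.float64(160.47731614135625), np.float64(4188.0)) green (np.float64(nan), np.float64(nan), np.float64(0.0))
now blue (np.float64(262.9015544041451), np.float64(174.99999999999997), np.float64(32.16666666666666)) red (np.float64(250.59964014569715), np.float64(160.34326589722212), np.float64(3797.833333333333)) green (np.float64(267.2793961864407), np.float64(224.28456038135593), np.float64(1258.6666666666667))
```

>>> drive_tool --deltas "0 0 0 -8 0;0 0 0 -15 0;0 0 0 -20 0;0 0 0 -25 0;0 0 0 -30 0;0 0 0 -35 0;0 0 0 -40 0;0 0 0 -45 0;0 0 0 -50 0;0 0 0 -55 0;0 0 0 -60 0;0 0 0 -60 0"

```text
time_s: 40.6
position: [0.6148, -0.0667, 0.3037]
tcp_rot: [[-0.556, 0.08, 0.828], [0.007, 0.996, -0.091], [-0.831, -0.045, -0.554]]
force: [-0.4, -0.1, 1.4]
opening: 0.006
grasp_force: 0.5
```

```bash
python3 st.py; python3 meas.py 2>/dev/null | grep -E "^(ref|now|15[0-9]|16|17|18)"
```

```text
40.6 q [-23.9  16.4 121.  129.8  19.1 125.5] P [ 0.6148 -0.0667  0.3037] tilt,elev [56.37 -2.6 ] z [ 0.828 -0.091 -0.554] y [ 0.08   0.996 -0.045] F [-0.4 -0.1  1.4] op 0.5 gf 0.5
ref blue (np.float64(262.0869565217391), np.float64(159.0), np.float64(23.0)) red (np.float64(249.74212034383953), np.float64(160.47731614135625), np.float64(4188.0)) green (np.float64(nan), np.float64(nan), np.float64(0.0))
now blue (np.float64(262.9234693877551), np.float64(175.0), np.float64(32.66666666666667)) red (np.float64(251.26551062468914), np.float64(171.7192807902779), np.float64(2345.1666666666665)) green (np.float64(267.2515114873035), np.float64(224.2292086524251), np.float64(1240.5))
150 -108 -113 -111 -109 -109  -99  -86  -72  -66  -65  -53  -34  -24  -18   -9   -4   -6   -7
151 -105 -110 -107 -108 -108  -61  -23  -20  -19  -18  -14  -13  -12  -11   -7   -5   -6   -7
152 -103 -110 -109 -110 -111  -63  -13  -10  -14  -14  -14  -15   -8   -4   -5   -6   -6   -6
153 -106 -112 -111 -113 -103  -53  -13  -13  -16  -16  -16  -16   -8   -5   -6   -7   -7   -6
154 -105 -113 -109 -109 -100  -53  -13 
[... 2080 characters left out ...]
16    9    3    5    4   -4   -5   -7   -6
177 -110 -110 -113 -114  -76  -19   -5  -13  -22  -27  -34  -49  -33   -5    5    0   -2   -2
178 -109 -111 -111 -111  -76  -37  -45  -58  -71  -77  -90 -107  -89  -42  -13    0    2    1
179 -108 -108 -109 -108  -98  -92 -104 -112 -111 -109 -109 -111 -112  -93  -68  -40  -12    3
180 -107 -107 -108 -109 -107 -107 -109 -110 -110 -109 -111 -109 -111 -115 -117  -96  -38   -1
181 -108 -106 -106 -108 -107 -108 -109 -108 -110 -109 -109 -111 -111 -113 -115 -104  -50   -4
182 -111 -110 -110 -107 -107 -106 -107 -105 -104 -104 -107 -110 -111 -111 -111 -101  -49   -2
183 -107 -107 -105 -106 -104 -103 -102 -100 -100  -98  -99 -105 -109 -110 -113 -102  -47   -2
```

The marker now sits at about 45 mm (line row 171.8) against the pointer at 60 mm (row 175.75). I'll push nearly all the rest, then measure.

>>> drive_tool --deltas "0 0 0 -3 0;0 0 0 -6 0;0 0 0 -9 0;0 0 0 -11 0;0 0 0 -12.5 0;0 0 0 -12.5 0;0 0 0 -12.5 0"

```text
time_s: 41.6
position: [0.6148, -0.0667, 0.291]
tcp_rot: [[-0.556, 0.079, 0.827], [0.006, 0.996, -0.091], [-0.831, -0.046, -0.554]]
force: [-1.2, 0.1, 0.7]
opening: -0.0
grasp_force: 0.6
```

```bash
python3 st.py; python3 meas.py 2>/dev/null | grep -E "^(now|16[89]|17|18[0-2])"
```

```text
41.6 q [-23.9  18.  121.9 134.9  20.7 120.1] P [ 0.6148 -0.0667  0.291 ] tilt,elev [56.34 -2.63] z [ 0.827 -0.091 -0.554] y [ 0.079  0.996 -0.046] F [-1.2  0.1  0.7] op -0.0 gf 0.6
now blue (np.float64(262.9132653061225), np.float64(175.00000000000003), np.float64(32.66666666666666)) red (np.float64(251.24938697064087), np.float64(175.03645039432698), np.float64(2514.8333333333335)) green (np.float64(267.2716640085061), np.float64(224.32841573631046), np.float64(1254.0))
168  -77 -111 -114 -116  -89  -36  -10  -15  -14  -15  -16   -9   -2   -4   -6   -5   -6   -7
169  -55 -104 -110 -108  -77  -24  -10  -12  -13  -14  -16  -10   -3   -5   -5   -7   -8   -7
170  -45 -100 -106 -107  -75  -22   -7  -12  -15  -16  -16   -8   -4   -4   -6   -7   -6   -6
171  -22  -97 -108 -111  -76  -22   -7   -9  -13  -17  -17   -9   -2   -6   -7   -8   -7   -7
172  -27  -96 -121 -136  -91  -28   -6  -10  -15  -17  -16   -9   -3   -6   -7   -7   -6   -7
173  -97 -136 -174 -190 -143  -62  -12   -8  -13  -18  -18   -9   -5   -6   -8   -5   -7   -7
174 -182 -201 -177 -142 -120  -88  -37  -21  -14   -9   -8   -1    3   -5   -7   -6   -7   -7
175 -197 -192 -149 -110  -93  -95  -63  -50   -7   26   30   35   36    6   -7   -7   -7   -7
176 -151 -124 -109  -89  -81  -71  -21   11   17   18    9    3    4    2   -4   -6   -8   -6
177  -78  -75  -80  -79  -67  -54  -21  -12  -21  -28  -35  -48  -32   -4    4    1   -1   -2
178  -97  -97 -105  -99  -61  -36  -44  -57  -69  -77  -90 -107  -87  -43  -14   -1    2    2
179 -109 -109 -110 -111  -97  -92 -104 -111 -110 -109 -109 -111 -112  -93  -69  -41  -11    2
180 -106 -107 -108 -108 -107 -107 -109 -108 -110 -110 -111 -111 -111 -113 -117  -96  -38    0
181 -107 -106 -108 -107 -108 -107 -108 -108 -109 -110 -110 -110 -111 -113 -116 -105  -50   -4
182 -111 -109 -110 -108 -106 -107 -107 -105 -104 -103 -108 -111 -111 -112 -112 -101  -48   -2
```

```bash
python3 - <<'E'
from h import *
from scipy.optimize import brentq
import glob
def green(im):
    hsv=cv2.cvtColor(im,cv2.COLOR_BGR2HSV)[200:245,247:287];m=cv2.inRange(hsv,(65,70,10),(95,255,160));k,l,st,ce=cv2.connectedComponentsWithStats(m);i=1+np.argmax(st[1:,4]);return (ce[i]+[247,200]).round(2),st[i,4]
fs=sorted(glob.glob("pics/m*.png"))
for f in ["pics/s10.png","pics/s11.png"]+fs: print(f,green(cv2.imread(f)))
ax=np.array([.618,-.002]);psi=np.radians(-5);Y=np.array([-np.sin(psi),np.cos(psi)])
def s_from(u,v):
    # pointer-plane point on stand y axis through barrel axis
    def vv(s):
        d=brentq(lambda d:proj("scene",[*(ax-d*Y),.335-s])[0][0]-u,-.02,.08);return proj("scene",[*(ax-d*Y),.335-s])[0][1]-v
    return brentq(vv,-.03,.09)
ref=cv2.imread("pics/scene.png").astype(float);now=np.mean([cv2.imread(f).astype(float) for f in fs],0)
for n,i,r0,r1 in(("ref",ref,155,163),("now",now,172,177)):
    D=i[...,0]-i[...,2]
    for c in(259,260,261,262,263):
        p=D[r0:r1,c]-np.median(D[r0-6 if n=="now" else r0-4:r0,c]);p=np.clip(p,4,None)-4
        v=(p*np.arange(r0,r1)).sum()/max(p.sum(),1e-9);print(n,c,p.round().tolist(),round(v,2),round(s_from(c,v)*1000,1) if p.sum()>5 else None)
E
```

```text
pics/s10.png (array([267.49, 226.09]), np.int32(169))
pics/s11.png (array([266.72, 226.98]), np.int32(176))
pics/m343.png (array([266.54, 226.84]), np.int32(177))
pics/m382.png (array([266.51, 226.81]), np.int32(177))
pics/m394.png (array([266.48, 226.85]), np.int32(178))
pics/m409.png (array([266.51, 226.85]), np.int32(178))
pics/m419.png (array([266.47, 226.88]), np.int32(177))
ref 259 [0.0, 0.0, 0.0, 6.0, 32.0, 0.0, 0.0, 0.0] 158.85 -2.2
ref 260 [0.0, 0.0, 0.0, 4.0, 37.0, 0.0, 0.0, 0.0] 158.9 -1.4
ref 261 [0.0, 0.0, 0.0, 2.0, 23.0, 0.0, 0.0, 0.0] 158.92 -0.7
ref 262 [0.0, 0.0, 0.0, 2.0, 30.0, 0.0, 0.0, 0.0] 158.92 -0.1
ref 263 [0.0, 0.0, 0.0, 6.0, 42.0, 1.0, 0.0, 0.0] 158.9 0.4
now 259 [0.0, 0.0, 0.0, 0.0, 25.0] 176.0 60.8
now 260 [0.0, 0.0, 0.0, 15.0, 28.0] 175.65 60.2
now 261 [0.0, 0.0, 2.0, 38.0, 28.0] 175.38 59.9
now 262 [0.0, 0.0, 4.0, 43.0, 23.0] 175.28 60.2
now 263 [0.0, 0.0, 5.0, 40.0, 8.0] 175.06 60.0
```

```bash
python3 - <<'E'
from h import *
from scipy.optimize import brentq
ax=np.array([.618,-.002]);psi=np.radians(-5);Y=np.array([-np.sin(psi),np.cos(psi)])
def s_from(u,v):
    def vv(s):
        d=brentq(lambda d:proj("scene",[*(ax-d*Y),.335-s])[0][0]-u,-.02,.08);return proj("scene",[*(ax-d*Y),.335-s])[0][1]-v
    return brentq(vv,-.03,.09)
B=cv2.imread("pics/m394.png").astype(float)-0
for f,o,r0,r1 in(("m343","m409",157,165),("m409","m343",168,175),("m419","m343",169,177)):
    D=cv2.imread(f"pics/{f}.png").astype(float);E=cv2.imread(f"pics/{o}.png").astype(float)
    dd=np.clip((E[...,0]-E[...,2])-(D[...,0]-D[...,2])-5,0,None)
    for c in(258,259,260):
        p=dd[r0:r1,c];v=(p*np.arange(r0,r1)).sum()/p.sum();print(f,c,p.round().tolist(),round(v,2),round(s_from(c,v)*1000,1))
E
```

```text
m343 258 [0.0, 0.0, 38.0, 47.0, 54.0, 25.0, 7.0, 0.0] 160.51 3.1
m343 259 [0.0, 0.0, 3.0, 23.0, 29.0, 0.0, 0.0, 0.0] 160.47 3.6
m343 260 [0.0, 0.0, 0.0, 24.0, 24.0, 0.0, 0.0, 0.0] 160.5 4.3
m409 258 [0.0, 0.0, 13.0, 60.0, 74.0, 23.0, 5.0] 171.7 43.9
m409 259 [0.0, 0.0, 0.0, 13.0, 50.0, 0.0, 0.0] 171.79 45.0
m409 260 [0.0, 0.0, 0.0, 0.0, 20.0, 0.0, 0.0] 172.0 46.4
m419 258 [0.0, 0.0, 0.0, 0.0, 0.0, 25.0, 56.0, 29.0] 175.04 56.5
m419 259 [0.0, 0.0, 0.0, 0.0, 0.0, 4.0, 40.0, 1.0] 174.93 56.8
m419 260 [0.0, 0.0, 0.0, 0.0, 0.0, 0.0, 9.0, 0.0] 175.0 57.7
```

The pointer reads about 60.1 mm and the marker line about 57.4 mm, so I'll push another 2.6 mm.

>>> drive_tool --deltas "0 0 0 -1 0;0 0 0 -2 0;0 0 0 -2.6 0;0 0 0 -2.6 0;0 0 0 -2.6 0"

```text
time_s: 42.4
position: [0.6148, -0.0666, 0.2887]
tcp_rot: [[-0.556, 0.079, 0.828], [0.006, 0.996, -0.091], [-0.831, -0.046, -0.554]]
force: [-0.7, -0.4, 2.0]
opening: 0.008
grasp_force: 1.0
```

```bash
python3 st.py; python3 meas.py 2>/dev/null | grep -E "^(now|16[89]|17)"
```

```text
42.4 q [-23.9  18.3 122.1 135.8  21.1 119.1] P [ 0.6148 -0.0666  0.2887] tilt,elev [56.37 -2.63] z [ 0.828 -0.091 -0.554] y [ 0.079  0.996 -0.046] F [-0.7 -0.4  2. ] op 0.7 gf 1.0
now blue (np.float64(262.9158415841584), np.float64(174.99999999999997), np.float64(33.66666666666667)) red (np.float64(251.42328777136171), np.float64(175.60565748117824), np.float64(2280.166666666667)) green (np.float64(267.2786468779248), np.float64(224.2354592860008), np.float64(1246.5))
168 -103 -115 -113 -115  -89  -37  -10  -13  -15  -15  -16   -9   -1   -5   -6   -6   -7   -7
169  -76 -109 -109 -109  -76  -25   -9  -11  -11  -15  -16  -10   -3   -4   -6   -7   -7   -6
170  -47  -99 -105 -107  -75  -24   -8  -12  -15  -16  -15  -10   -4   -4   -7   -9   -7   -7
171  -27  -99 -109 -109  -76  -23   -7   -9  -13  -16  -16   -8   -4   -6   -7   -7   -8   -7
172  -19  -99 -115 -117  -81  -24   -8  -11  -16  -17  -16  -10   -2   -7   -5   -7   -7   -7
173  -46 -104 -149 -175 -121  -36   -6   -8  -14  -18  -18   -9   -4   -6   -6   -6   -7   -7
174 -126 -147 -173 -192 -146  -75  -23   -8  -10   -9   -8    0    3   -3   -7   -8   -8   -6
175 -186 -193 -143 -115 -125 -125  -62  -19    4   27   29   34   35    5   -8   -8   -7   -7
176 -192 -152  -95  -72  -80  -84  -61  -40   -2   15   11    2    4    2   -2   -5   -7   -8
177 -124  -95  -83  -81  -80  -66  -24  -14  -19  -25  -35  -48  -32   -5    2    0   -1   -2
178  -83  -94  -95  -99  -85  -62  -51  -56  -70  -77  -90 -108  -89  -43  -13    0    1    2
179 -104 -109 -110 -108  -97  -91 -104 -111 -110 -109 -108 -112 -113  -93  -69  -41  -11    3
```

The red line (col 259, row 175.8) now lies on the blue pointer's line (175.8 extrapolated), so they are level within about 1 mm. I'll lift off and back away.

>>> drive_tool --deltas "0 0 0 4 0;0 0 0 12 0;0 -4 0 22 0;0 -20 0 26 0;0 -45 0 26 0;0 -75 0 26 0;0 -105 0 26 0;0 -130 0 26 0;0 -150 0 26 0;0 -150 0 26 0"

```text
time_s: 43.7
position: [0.4623, -0.066, 0.3136]
tcp_rot: [[-0.558, 0.081, 0.826], [0.008, 0.996, -0.093], [-0.83, -0.045, -0.557]]
force: [-0.4, 0.1, 0.0]
opening: 0.004
grasp_force: 0.0
```

```bash
python3 st.py; python3 meas.py 2>/dev/null | grep -E "^(now|17)"
```

```text
43.7 q [-41.5   2.8 138.8 111.4  30.9 130.9] P [ 0.4623 -0.066   0.3136] tilt,elev [56.18 -2.59] z [ 0.826 -0.093 -0.557] y [ 0.081  0.996 -0.045] F [-0.4  0.1  0. ] op 0.4 gf 0.0
now blue (np.float64(262.8934010152285), np.float64(175.00000000000003), np.float64(32.83333333333333)) red (np.float64(249.44338212149825), np.float64(175.75668870003148), np.float64(4236.0)) green (np.float64(267.23634053367215), np.float64(224.2168572638713), np.float64(1180.5))
170 -102 -103 -102 -105  -75  -22   -9  -12  -15  -16  -16   -8   -3   -4   -6   -8   -8   -6
171 -102 -104 -104 -108  -75  -22   -6   -8  -14  -16  -16  -11   -4   -5   -8   -8   -6   -5
172 -103 -103 -109 -117  -80  -23   -7  -12  -16  -16  -17   -9   -3   -6   -7   -5   -7   -7
173 -110 -111 -143 -173 -119  -35   -5   -8  -15  -16  -18   -9   -4   -6   -5   -6   -6   -7
174 -166 -153 -168 -188 -142  -74  -22   -8  -10   -9   -8    0    3   -4   -7   -8   -7   -8
175 -198 -188 -140 -113 -123 -123  -60  -21    4   27   30   33   35    6   -6   -9   -8   -7
176 -186 -147  -94  -72  -80  -83  -59  -39   -3   16   10    2    3    2   -4   -5   -8   -5
177 -120  -91  -79  -80  -77  -62  -23  -12  -21  -25  -34  -49  -31   -6    3    0   -1   -2
178  -81  -91  -93  -97  -82  -61  -49  -55  -68  -75  -89 -107  -87  -42  -14   -1    2    0
179 -101 -108 -109 -107  -97  -90 -102 -109 -109 -108 -108 -111 -110  -91  -67  -40  -11    3
```

The unobstructed tab centroid gives a marker reading of about 59.9 mm against the pointer's 60.1 mm. The arm is clear of everything, so I'm handing in.

```bash
python3 -c "
from rig import bot
print(bot.hand_in())"
```

```text
the job is handed in; nothing more can be done
None
```

I handed the job in at about 44 s: the green counterweight hangs free on the hook, and the red marker reads about 59.9 mm against the blue pointer's 60.1 mm (about 0.86 kg), but the judge's verdict was not shown, and I had to set the weight down once on clear bench to regrip it.

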